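# Change over the advent display stand

## Robot

A 6-joint arm with a two-finger parallel gripper is mounted at the origin on the work surface. World frame = base frame: x ahead of the robot, y to its left, z up, the work surface at z = 0. Lengths are in mm, angles in rad, forces in N, time in s.
With the tool pointing down it reaches from about 400 to 925 mm from the base axis. Payload 12.5 kg.
Tool frame: the origin (TCP) lies at the centre of the arm's flange, where the gripper is bolted on; the fingertips stand 190 mm ahead of it and the grasp point (between the pads) lies env.grip_point_offset ahead of it (env.grip_point_offset is the distance from the TCP to the grasp point, in mm); z points along the fingers, x is the direction in which the jaws open and shut, and the axes are right-handed (so a half turn about z gives the same grasp; the last joint's range is limited). The gripper opens to 95 mm and grips with 3 to 60 N. Pads are 20 mm wide; open, the fingers measure 119 mm over their backs; the gripper's body (75 mm by 180 mm) begins 59 mm behind the grasp point.
Start: joints at [1.039, 0.491, 1.559, -0, 1.092, -0.106], TCP at [258.133, 569.203, 404.761] pointing down, gripper open.
Joint ranges: [-3.1, 3.1], [-0.84, 2.19], [0.05, 2.79], [-1.13, 4.28], [0.06, 2.93], [-2.69, 2.69]. Speed limits (rad/s): [2.22, 2.22, 2.79, 3.14, 3.14, 3.14].

## Interface

Orientations are given as [roll, pitch, yaw] about the fixed x, y, z axes, in that order (R = Rz(yaw) Ry(pitch) Rx(roll)).
In Python, from cell import state, read_camera, camera_model, job_done, env gives the robot as it stands.
- The arm moves only by the tool arm_command, never from a script. Its argument "steps" is a list of rows, each a list of 6 numbers: the shift along the tool's x, y, z in cm, then the turn, a rotation vector about the tool's x, y, z in degrees. In form: [[dx, dy, dz, rx, ry, rz], ...]. A call has 1 to 12 rows; each row is the pose to reach, as a shift and turn from the pose commanded when the call began, along the tool's axes at that moment; what a row does not reach only later rows make up. A row lasts 1/12 s, in which the tool goes at most 41.7 mm and 7.16 degrees, less where a joint would pass 70% of its speed; a pose out of reach is approached as far as the arm can. A call with a gripper value outside its range is refused whole. "jaw" is the finger opening in cm, from 0 to 9.51, set as the call begins (left out, the last holds). The fingers move at their own pace and stop on an object; the grip force is fixed at half the most. Time passes only in rows, so rows that repeat a pose let the fingers close. It gives the time, the measured TCP pose, the force and the opening at its end, in the units of the state.
- state(): the state, without advancing time (a new reading comes with each control period).
- read_camera(name): name is "scene" or "top" or "wrist"; returns the picture (480x640x3 uint8, red, green, blue); there is no depth.
- camera_model(name): a dict with "K" (3x3 intrinsics, pixels), "k1" (the pictures are not rectified: a ray, as slopes to the right and down, at radius r is drawn at 1 + k1 r^2 times it, then the intrinsics apply), "xyz" and "rotation" of the camera in the world. Camera axes: x right, y up, looking along -z (the intrinsics and any distortion apply to the point x, -y, -z); pixel columns grow to the right and rows downward; lengths in mm; the calibration is good to about 2 mm. A picture is of the moment at which its call begins: read the wrist's pose just before it. camera_model takes no time and is no camera call; for the wrist camera it gives the pose at the moment of the call.
- job_done(): hands the job in, once; it reports no verdict.
The state is a dict: "t": time; "joints": joint angles; "qvel": joint speeds; "tau": joint torques, N m; "eef_pos": TCP position; "tcp_rot": TCP orientation; "ft_force": force on the tool from outside, world axes, zero at the start; "moment": the same for the moment, N m; "opening": opening from 0.0 (shut) to 1.0 (fully open).
Only numpy, scipy, OpenCV 4.12 (cv2) and the standard library are available. Lean on these libraries where they do the work, as an engineer would, in place of code of your own. Each camera call takes 0.05 s, during which the arm holds its last target. There are 200 camera calls.

## Task

Change over the advent stand. Put the white panel that stands in its raised slot away, fully down in the empty slot of the rack, and drop every tea light on the bench, red side up, into a pocket of its own in the stand, so that each sits flat on the pocket's floor (any pocket will do). Only when all the tea lights are in, slide the green panel up out of the rack and stand it fully down in the middle of the stand's slot; leave the yellow panel in the rack, and do not disturb the pillar candle, the wreath and the glass.

Things in the scene. Friction and masses are not known exactly. Their poses are not given: they have to be found in the camera images.
- stand: Advent display stand, fixed to the bench: brown wooden slab 184 x 200 x 22 mm (x, y, z). Origin: centre of its underside; yaw up to 0.3 rad either way. It has six round pockets 46 mm wide and 10 mm deep (pale floor, 12 mm above the bench) in two rows of three, 66 mm apart both ways, and along its edge nearest the robot (-x) a raised dark-wood slot for one panel. It stands on the robot's left or right; the rack stands on the other side.
- slot (a point): Centre of the slot's pale floor (22 mm above the bench, level with the slab's top). The slot runs along the stand's y: 12 mm wide, 100 mm long inside, between two bars 8 mm thick, 30 mm high and 116 mm long, closed at both ends. It lies 59 mm from the centres of the nearest row of pockets.
- rack: Grey slotted rack, fixed to the bench, 190 x 116 x 50 mm. Origin: centre of its underside. Two panels stand in it and one slot is empty. Three upright slots along its y, at x = -60, 0 and +60 mm of its frame, each 12 mm wide and 100 mm long inside; slot floor 8 mm above the bench, tops of the bars 50 mm above the bench.
- panel_green: Green painted plywood backdrop panel with yellow dots, 8 mm thick (x), 90 mm wide (y), 110 mm tall (z), 50 g, the same on both faces. Origin: centre of its lower edge; z points up the panel. It stands in one of the rack's slots, with its top 118 mm above the bench.
- panel_yellow: Yellow panel with red dots, same size and frame as the green one, in another slot of the rack; it stays there.
- panel_white: White panel with blue dots, same size, mass and frame as the green one; starts in the stand's slot, its top 132 mm above the bench.
- pillar: Bystander: red pillar candle 70 mm across, 75 mm tall. Origin: centre of its underside.
- wreath: Bystander: flat straw-coloured wreath ring, 140 mm outside, 76 mm inside, 35 mm high. Origin: centre of its underside.
- jar: Bystander: open glass 76 mm across, 90 mm tall. Origin: centre of its underside.
- rack_slot0 (a point): Centre of the floor of the rack's slot at x = -60 mm of its frame, 8 mm above the bench; holds a panel or is empty.
- rack_slot1 (a point): Centre of the floor of the rack's slot at x = 0 mm of its frame, 8 mm above the bench; holds a panel or is empty.
- rack_slot2 (a point): Centre of the floor of the rack's slot at x = 60 mm of its frame, 8 mm above the bench; holds a panel or is empty.
- pocket0 (a point): Centre of the mouth of pocket 0, level with the slab's top (22 mm above the bench).
- pocket1 (a point): Centre of the mouth of pocket 1, level with the slab's top (22 mm above the bench).
- pocket2 (a point): Centre of the mouth of pocket 2, level with the slab's top (22 mm above the bench).
- pocket3 (a point): Centre of the mouth of pocket 3, level with the slab's top (22 mm above the bench).
- pocket4 (a point): Centre of the mouth of pocket 4, level with the slab's top (22 mm above the bench).
- pocket5 (a point): Centre of the mouth of pocket 5, level with the slab's top (22 mm above the bench).
- candle0: Tea light: aluminium cup 40 mm across and 18 mm tall, 20 g, red on top, with a soft wick 6 mm long that does not collide. Origin: centre of its underside; z up. Starts standing on the bench between the stand and the rack; may be absent (None).
- candle1: Tea light: aluminium cup 40 mm across and 18 mm tall, 20 g, red on top, with a soft wick 6 mm long that does not collide. Origin: centre of its underside; z up. Starts standing on the bench between the stand and the rack; may be absent (None).
- candle2: Tea light: aluminium cup 40 mm across and 18 mm tall, 20 g, red on top, with a soft wick 6 mm long that does not collide. Origin: centre of its underside; z up. Starts standing on the bench between the stand and the rack; may be absent (None).
- candle3: Tea light: aluminium cup 40 mm across and 18 mm tall, 20 g, red on top, with a soft wick 6 mm long that does not collide. Origin: centre of its underside; z up. Starts standing on the bench between the stand and the rack; may be absent (None).
- candle4: Tea light: aluminium cup 40 mm across and 18 mm tall, 20 g, red on top, with a soft wick 6 mm long that does not collide. Origin: centre of its underside; z up. Starts standing on the bench between the stand and the rack; may be absent (None).
- candle5: Tea light: aluminium cup 40 mm across and 18 mm tall, 20 g, red on top, with a soft wick 6 mm long that does not collide. Origin: centre of its underside; z up. Starts standing on the bench between the stand and the rack; may be absent (None).
Mind the look-alikes: they are no part of the job. What is shaped like the candle4 but purple is not meant.

How it is judged:
By the outcome, as a careful person would: the job done as asked, in the order asked, and still so for the second after the job is handed in, with the robot touching nothing.
Of candle0, candle1, candle2, candle3, candle4, candle5 only 4 to 6 are there at a start; the rules pass over those that are not, and their reading is None.
At some moment in a run one of candle0, candle1, candle2, candle3, candle4, candle5 may be knocked a few centimetres aside while the robot is not near it.
It also fails if it takes over 210 s, if anything falls off the work surface, if the arm or the gripper's body presses on something with over 40 N, if the wrist force passes 120 N, or if a joint passes its speed limit or range.

## Working session

There is one attempt and no reset: what is moved stays moved. The work goes in short steps, Python scripts to look and compute and a tool call to move; the robot and the scene stay as the last step left them, time stands still between calls to the robot, and variables do not carry over. Pictures are saved under pics/ and viewed, about 12 in all and at most 16, crops included, and the job is handed in when it is done.

Besides the shell and the picture viewer there is one more tool, called after ">>>" in YAML: its name, and indented under it one key for each argument. arm_command: Moves the arm, as the interface text tells. Its arguments: {"type":"object","properties":{"steps":{"type":"array"},"jaw":{"type":"number"}},"required":["steps"]}

```bash
ls; mkdir -p pics; python3 - <<'E'
from cell import state, read_camera, camera_model, env
import cv2,numpy as np
print(state()); print(env.grip_point_offset)
for n in ["scene","top","wrist"]:
    m=camera_model(n); print(n,{k:np.round(v,4).tolist() for k,v in m.items()})
    im=read_camera(n); cv2.imwrite(f"pics/{n}0.png",im[:,:,::-1])
E
```

```text
pics
{'t': 0.0, 'joints': array([ 1.03938093e+00,  4.91553583e-01,  1.55946295e+00, -1.72676932e-05,
        1.09168295e+00, -1.05606959e-01]), 'qvel': array([-7.28094744e-04, -7.46309958e-04, -2.01627696e-05,  9.53484667e-05,
       -1.66216194e-03, -2.36818665e-04]), 'tau': array([ 3.25942392e-05, -6.12653518e+01, -2.58174241e+01,  6.92112115e-02,
        4.82312625e-02, -1.60038308e-04]), 'eef_pos': array([258.12621209, 569.16555113, 404.16069098]), 'tcp_rot': array([-3.14149121e+00,  1.10228621e-03,  1.14499591e+00]), 'ft_force': array([-0.08309403,  0.43801403, -0.00905071]), 'moment': array([ 0.02852513, -0.04780021, -0.03327736]), 'opening': 1.0012864781108142}
171.3
scene {'K': [[434.9957, 0.0, 319.5083], [0.0, 434.9957, 241.6198], [0.0, 0.0, 1.0]], 'k1': -0.0626, 'xyz': [916.6294, -633.0804, 541.4612], 'rotation': [0.9613, 0.0212, 0.4612]}
top {'K': [[501.7084, 0.0, 320.5417], [0.0, 501.7084, 243.2679], [0.0, 0.0, 1.0]], 'k1': -0.0519, 'xyz': [501.0189, -7.0631, 911.2868], 'rotation': [0.1094, 0.007, -1.5709]}
wrist {'K': [[367.095, 0.0, 320.5811], [0.0, 367.095, 242.5375], [0.0, 0.0, 1.0]], 'k1': -0.0532, 'xyz': [198.4229, 596.8977, 383.7456], 'rotation': [-0.2421, 0.0013, 1.1443]}
```

View pics/top0.png

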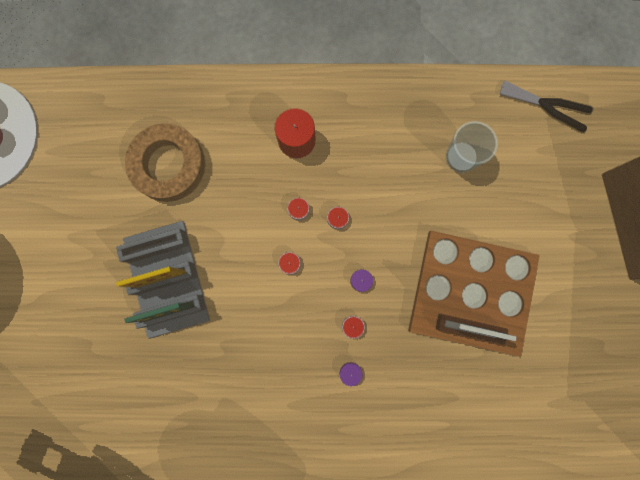

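View pics/scene0.png

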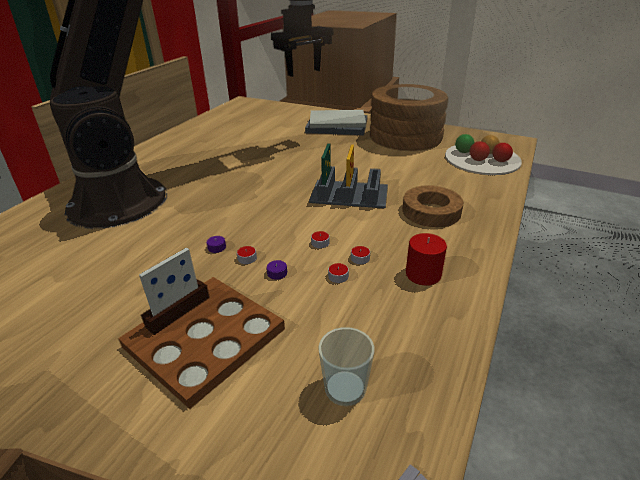

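Red tea lights in the top view: (298,209), (338,217), (290,263), (354,327). Look-alikes, not meant: purple lights (362,281) and (351,374), the pillar (295,128) and the baubles on the plate (0,120). The stand is on the right (-y) and the rack on the left, with its empty slot at (152,243).

```bash
cat > h.py <<'E'
from cell import state, read_camera, camera_model, env
import cv2, numpy as np
from scipy.spatial.transform import Rotation as R
from scipy.optimize import least_squares
def rot(e): return R.from_euler('xyz',e).as_matrix()
def proj(m,P):
    p=(np.atleast_2d(P)-m['xyz'])@rot(m['rotation']); s=np.c_[p[:,0],-p[:,1]]/-p[:,2:]
    s=s*(1+m['k1']*(s**2).sum(1,keepdims=True)); K=np.array(m['K'])
    return s@np.diag(K)[:2]*np.eye(2) if 0 else np.c_[s[:,0]*K[0,0]+K[0,2],s[:,1]*K[1,1]+K[1,2]]
def unproj(m,uv,z):
    uv=np.atleast_2d(uv).astype(float); z=np.broadcast_to(z,len(uv)); K=np.array(m['K'])
    u=cv2.undistortPoints(uv[:,None],K,np.array([m['k1'],0,0,0,0.]))[:,0]
    d=np.c_[u[:,0],-u[:,1],-np.ones(len(u))]@rot(m['rotation']).T; o=np.array(m['xyz'])
    return o+d*((z-o[2])/d[:,2])[:,None]
def snap(n,tag=None):
    m=camera_model(n); im=read_camera(n)
    if tag: cv2.imwrite(f'pics/{tag}.png',im[:,:,::-1])
    return m,im
def blobs(mask,lo,hi):
    n,l,s,c=cv2.connectedComponentsWithStats(mask.astype(np.uint8))
    return [(c[i],s[i,4],s[i]) for i in range(1,n) if lo<s[i,4]<hi]
def hsv(im): return cv2.cvtColor(im,cv2.COLOR_RGB2HSV).astype(int)
def redmask(im):
    h=hsv(im); return ((h[...,0]<8)|(h[...,0]>172))&(h[...,1]>170)&(h[...,2]>90)
def go(x,y,z,yaw,tilt=None,cur=None):
    """row (cm,deg) from commanded pose cur=(x,y,z,yaw) grasp point, tool down"""
    def T(p): return np.array(p[:3]),rot([np.pi,0,p[3]])
    a,A=T(cur); b,B=T((x,y,z,yaw))
    return np.round(np.r_[A.T@(b-a)/10, np.degrees(R.from_matrix(A.T@B).as_rotvec())],2).tolist()
E
python3 - <<'E'
from h import *
m=camera_model('top'); im=cv2.imread('pics/top0.png')[:,:,::-1]
for c,a,s in blobs(redmask(im),150,700): print('red',c.round(1),a,unproj(m,c,18)[0,:2].round(1))
h=hsv(im); sub=(h[...,1]<60)&(h[...,2]>120); sub[:, :400]=0; sub[:225]=0;sub[360:]=0;sub[:,545:]=0
for c,a,s in blobs(sub,60,900): print('pale',c.round(1),a,unproj(m,c,17)[0,:2].round(1))
for p in [(117,238),(181,221),(210,322),(148,338)]: print('rack',unproj(m,p,50 if p[1]<300 else 0)[0,:2].round(0))
E
```

```text
red [298.  207.5] 263 [664.1  40. ]
red [337.7 216.7] 270 [647.3 -31.8]
red [288.9 262.4] 274 [564.9  55.6]
red [353.  326.9] 288 [450.9 -57.9]
pale [444.8 251.3] 450 [ 584.5 -223.6]
pale [480.5 259.4] 440 [ 569.8 -287.5]
pale [516.4 267.3] 432 [ 555.5 -352. ]
pale [437.8 287.5] 454 [ 520.  -209.4]
pale [473.5 295.3] 464 [ 505.8 -272.9]
pale [509.6 303.4] 446 [ 491.4 -337.3]
pale [487. 332.] 289 [ 441.3 -295.1]
rack [605. 355.]
rack [635. 243.]
rack [458. 199.]
rack [429. 311.]
```

```bash
python3 - <<'E'
from h import *
print(go(532,290,235,0.26,cur=(258.133,569.203,233.461,1.145)))
print(go(525,-265,235,-0.222,cur=(532,290,235,0.26)))
E
```

```text
[-14.12, 36.47, -0.15, -0.0, -0.0, 50.71]
[-14.94, 53.45, 0.0, 0.0, -0.0, 27.62]
```

>>> arm_command:
  steps:
    - [-14.12, 36.47, -0.15, 0, 0, 50.71]
    - [-14.12, 36.47, -0.15, 0, 0, 50.71]
    - [-14.12, 36.47, -0.15, 0, 0, 50.71]
    - [-14.12, 36.47, -0.15, 0, 0, 50.71]
    - [-14.12, 36.47, -0.15, 0, 0, 50.71]
    - [-14.12, 36.47, -0.15, 0, 0, 50.71]
    - [-14.12, 36.47, -0.15, 0, 0, 50.71]
    - [-14.12, 36.47, -0.15, 0, 0, 50.71]
    - [-14.12, 36.47, -0.15, 0, 0, 50.71]
    - [-14.12, 36.47, -0.15, 0, 0, 50.71]
    - [-14.12, 36.47, -0.15, 0, 0, 50.71]
    - [-14.12, 36.47, -0.15, 0, 0, 50.71]

```text
t: 1.15
eef_pos: [532.1, 289.6, 405.8]
tcp_rot: [-3.141, 0.001, 0.258]
ft_force: [0.5, -0.1, 0.7]
opening: 1.002
```

```bash
python3 - <<'E'
from h import *
s=state(); print(s['t'],s['eef_pos'],s['tcp_rot'],s['qvel'].round(3))
m,im=snap('wrist','w_rack'); print(m['xyz'],m['rotation'])
E
```

```text
1.15 [532.10422161 289.60147675 405.84919054] [-3.14137121e+00  8.23152486e-04  2.58204765e-01] [ 0.039 -0.01   0.011  0.003  0.     0.007]
[516.33825902 354.48690897 385.38960545] [-0.24224164  0.00107516  0.2575233 ]
```

View pics/w_rack.png

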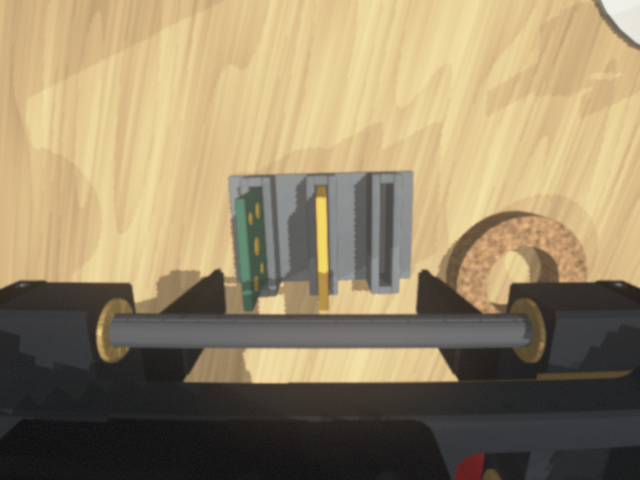

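```bash
python3 - <<'E'
from h import *
im=cv2.imread('pics/w_rack.png')
cv2.imwrite('pics/w_rack_c.png',cv2.resize(im[165:305,225:425],None,fx=4,fy=4,interpolation=cv2.INTER_CUBIC))
E
```

```text
(no output)
```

View pics/w_rack_c.png

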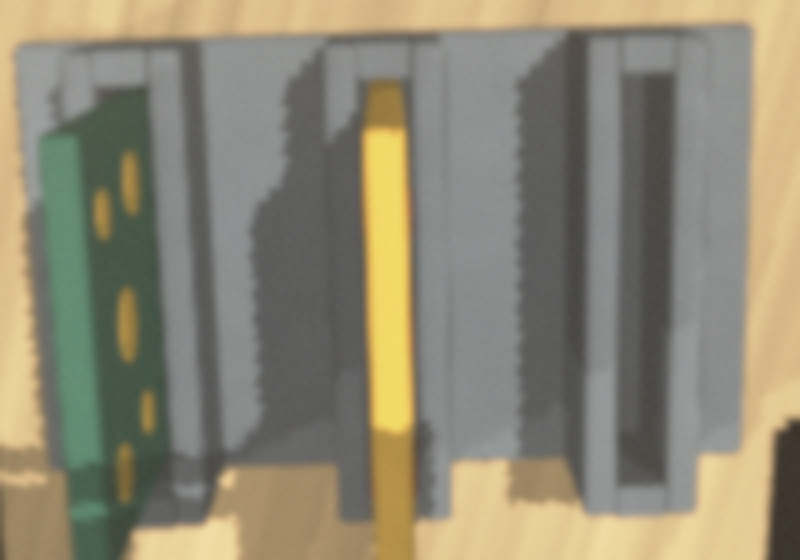

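The crop shows the empty slot2 as the dark strip, with green in slot0 and yellow in slot1. Next I fit the rack pose from these corners.

```bash
cat >> h.py <<'E'
def fit(m,px,P,x0,full=False):
    """rigid planar pose (x,y,yaw) of local points P seen at pixels px"""
    px=np.array(px,float);P=np.array(P,float)
    def w(q):
        c,s=np.cos(q[2]),np.sin(q[2]); return np.c_[q[0]+c*P[:,0]-s*P[:,1],q[1]+s*P[:,0]+c*P[:,1],P[:,2]]
    r=least_squares(lambda q:(proj(m,w(q))-px).ravel(),x0,loss='soft_l1')
    return r.x,(proj(m,w(r.x))-px)
RP=dict(i2=[(54,50,50),(66,50,50),(54,-50,50),(66,-50,50)],o2=[(46,58,50),(74,58,50),(74,-58,50),(46,-58,50)],o1=[(-14,58,50),(14,58,50),(-14,-58,50),(14,-58,50)],b=[(-95,58,8),(95,58,8),(95,-58,8)])
E
python3 - <<'E'
from h import *
m=camera_model('wrist')
px=[(622,73),(676,73),(617,485),(665,487),(588,38),(706,38),(695,511),(587,513),(327,40),(440,40),(340,519),(450,518),(18,45),(750,25),(740,452)]
px=(np.array(px)+.5)/4-.5+[225,165]
q,r=fit(m,px,sum(RP.values(),[]),[532,277,.26]); print(q,r.round(1).tolist())
# yellow top check + zoom of top cam
im=cv2.imread('pics/top0.png'); cv2.imwrite('pics/top_rack.png',cv2.resize(im[215:345,110:215],None,fx=5.5,fy=4.6 if 0 else 5.5,interpolation=cv2.INTER_CUBIC)[:600])
cv2.imwrite('pics/both.png',np.hstack([cv2.resize(im[217:342,115:213],None,fx=4,fy=4,interpolation=cv2.INTER_CUBIC),cv2.resize(im[305:360,430:530],None,fx=4,fy=4,interpolation=cv2.INTER_CUBIC)[np.r_[0:220,np.zeros(280,int)]]]))
E
```

```text
[5.36432125e+02 2.80078868e+02 2.83679748e-01] [[-0.0, -0.5], [-0.4, -0.8], [-0.2, 0.4], [0.1, -0.4], [-0.3, -0.5], [1.1, -1.1], [0.5, 1.1], [-1.0, 1.3], [-1.5, 0.6], [1.2, -0.1], [-0.6, 1.2], [0.5, 0.8], [-1.9, -0.9], [1.8, -0.6], [0.6, 0.9]]
```

>>> arm_command:
  steps:
    - [-10, 35, 0, 0, 0, 18]
    - [-14.94, 53.45, 0, 0, 0, 27.62]
    - [-14.94, 53.45, 0, 0, 0, 27.62]
    - [-14.94, 53.45, 0, 0, 0, 27.62]
    - [-14.94, 53.45, 0, 0, 0, 27.62]
    - [-14.94, 53.45, 0, 0, 0, 27.62]
    - [-14.94, 53.45, 0, 0, 0, 27.62]
    - [-14.94, 53.45, 0, 0, 0, 27.62]
    - [-14.94, 53.45, 0, 0, 0, 27.62]
    - [-14.94, 53.45, 0, 0, 0, 27.62]
    - [-14.94, 53.45, 0, 0, 0, 27.62]
    - [-14.94, 53.45, 0, 0, 0, 27.62]

```text
t: 2.2
eef_pos: [525.5, -210.1, 406.5]
tcp_rot: [-3.141, -0.0, -0.22]
ft_force: [0.5, 0.7, 1.1]
opening: 1.001
```

>>> arm_command:
  steps:
    - [0, 0, 0, 0, 0, 0]
    - [0, 0, 0, 0, 0, 0]
    - [0, 0, 0, 0, 0, 0]
    - [0, 0, 0, 0, 0, 0]
    - [0, 0, 0, 0, 0, 0]

```text
t: 2.62
eef_pos: [525.9, -208.2, 406.4]
tcp_rot: [-3.141, -0.0, -0.22]
ft_force: [-0.6, -0.0, 0.7]
opening: 0.998
```

```bash
python3 - <<'E'
from h import *
s=state(); print(s['t'],s['eef_pos'],s['tcp_rot'],s['qvel'].round(3))
m,im=snap('wrist','w_stand'); print(m['xyz'],m['rotation'])
E
```

```text
2.6167 [ 525.87270139 -208.1694042   406.389392  ] [-3.14139970e+00 -7.07565275e-05 -2.19724888e-01] [-0.007 -0.    -0.005  0.    -0.    -0.002]
[ 541.85932834 -142.67540327  385.92574486] [-2.42365669e-01  1.00848417e-04 -2.20428646e-01]
```

View pics/w_stand.png

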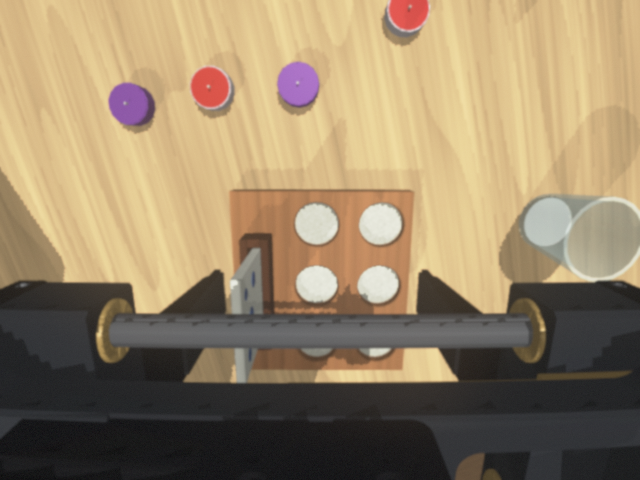

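```bash
python3 - <<'E'
from h import *
m=camera_model('wrist'); im=cv2.imread('pics/w_stand.png')[:,:,::-1]
h=hsv(im); k=(h[...,1]<60)&(h[...,2]>120); k[:190]=0;k[312:]=0;k[:,:280]=0;k[:,415:]=0
b=[(c,a) for c,a,s in blobs(k,400,3000)]; print([(c.round(1).tolist(),int(a)) for c,a in b])
W=unproj(m,[c for c,a in b],17)[:,:2]; print(W.round(1).tolist())
d=lambda i,j:np.linalg.norm(W[i]-W[j]).round(1)
print(d(0,1),d(2,3),d(0,2),d(1,3),d(0,3))
P=[(x,y,17) for y in (66,0) for x in (0,66)]
px=[c for c,a in b]; 
px=sorted(px,key=lambda c:c[1]);px=sorted(px[:2],key=lambda c:c[0])+sorted(px[2:],key=lambda c:c[0])
print(fit(m,px,P,[506,-273,-.22]))
t=camera_model('top')
tp=[(437.8,287.5),(444.8,251.3),(473.5,295.3),(480.5,259.4),(509.6,303.4),(516.4,267.3)]
print(fit(t,tp,[(x,y,17) for y in (66,0,-66) for x in (0,66)],[506,-273,-.22]))
for c,a,s in blobs(redmask(im),400,3000): print('red',c.round(1),a,unproj(m,c,18)[0,:2].round(1))
# scene
s=camera_model('scene'); im=cv2.imread('pics/scene0.png')[:,:,::-1]
h=hsv(im); k=(h[...,1]<70)&(h[...,2]>110); k[:285]=0;k[390:]=0;k[:,:140]=0;k[:,275:]=0
b=[(c,a) for c,a,_ in blobs(k,150,3000)]; print([(c.round(1).tolist(),int(a)) for c,a in b])
for c,a in b: print(unproj(s,c,15)[0,:2].round(1))
E
```

```text
[([316.2, 223.1], 1426), ([380.2, 223.4], 1411), ([316.2, 283.8], 1234), ([377.9, 284.0], 1215)]
[[522.0, -211.0], [585.9, -225.6], [507.5, -275.1], [571.6, -289.8]]
65.6 65.8 65.7 65.8 93.1
(array([ 5.07244599e+02, -2.75290765e+02, -2.22484605e-01]), array([[-0.15465248, -0.05066517],
       [ 0.27206387, -0.15987927],
       [-0.16219858,  0.17771728],
       [ 0.04739209,  0.06587702]]))
(array([ 5.05680469e+02, -2.73193834e+02, -2.21254444e-01]), array([[-0.32132038, -0.13581551],
       [-0.14463507,  0.01438585],
       [ 0.18481403,  0.1307163 ],
       [ 0.08566793, -0.08315251],
       [ 0.18172918,  0.06207977],
       [ 0.00568376,  0.00632602]]))
[([229.4, 308.7], 245), ([255.9, 325.6], 295), ([199.9, 330.0], 305), ([226.0, 349.4], 362), ([166.2, 354.6], 361), ([192.2, 376.3], 427)]
[ 518.8 -212. ]
[ 583.4 -226.2]
[ 504.5 -275.3]
[ 569.  -290.3]
[ 490.  -340.8]
[ 554.5 -355.3]
```

```bash
python3 - <<'E'
from h import *
im=cv2.imread('pics/top0.png'); 
a=cv2.resize(im[217:342,112:212],None,fx=4,fy=4,interpolation=cv2.INTER_CUBIC)
b=np.zeros((500,400,3),np.uint8); b[:240]=cv2.resize(im[300:360,430:530],None,fx=4,fy=4,interpolation=cv2.INTER_CUBIC)
i2=cv2.imread('pics/w_stand.png'); b[250:250+250]=cv2.resize(i2[228:328+25,200:400],None,fx=2,fy=2,interpolation=cv2.INTER_CUBIC)
cv2.imwrite('pics/both.png',np.hstack([a,b]))
E
```

```text
(no output)
```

View pics/both.png

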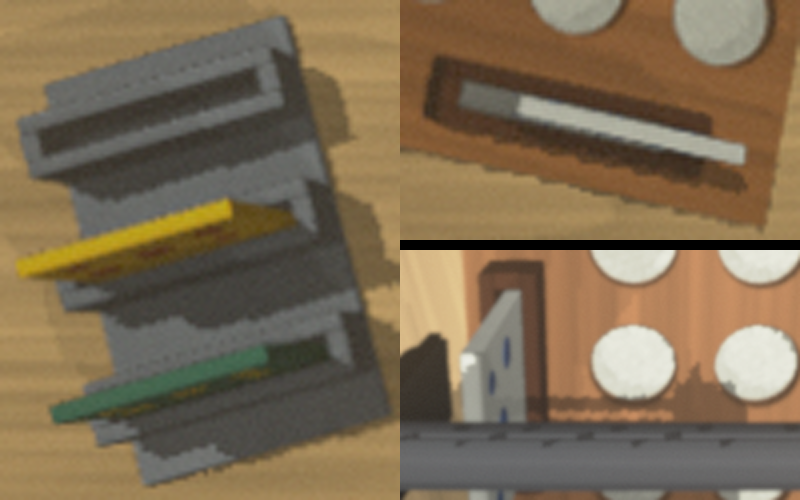

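```bash
python3 - <<'E'
from h import *
t=camera_model('top')
c=lambda l,o:(np.array(l,float)+.5)/4-.5+o
w=unproj(t,c([(120,97),(118,117),(345,145),(342,163)],[430,300]),132); print(w.round(1).tolist(),w.mean(0))
px=c([(40,133),(255,68),(262,93),(47,158),(18,118),(270,48),(283,103),(37,180)],[112,217])
P=[(66,50,50),(66,-50,50),(54,-50,50),(54,50,50),(74,58,50),(74,-58,50),(46,-58,50),(46,58,50)]
q,r=fit(t,px,P,[536,280,.28]); print('rack top',q,r.round(1).tolist())
R_=rot([0,0,q[2]]); print('slot2',q[:2]+(R_@[60,0,0])[:2])
y=unproj(t,c([(230,200),(235,217),(18,263),(22,278)],[112,217]),118);g=unproj(t,c([(267,345),(270,360),(52,408),(58,423)],[112,217]),118)
for n,v in (('yel',y),('grn',g)): 
    d=v.mean(0)[:2]-q[:2]; print(n,v.mean(0).round(1),'local',(R_.T[:2,:2]@d).round(1), 'len',np.linalg.norm(v[0]-v[2]).round(1),'yaw',np.arctan2(*(v[2]-v[0])[:2]*[-1,1]).round(3))
m=camera_model('wrist')
E
```

```text
[[461.5, -215.9, 132.0], [453.9, -214.9, 132.0], [442.7, -302.8, 132.0], [435.8, -301.4, 132.0]] [ 448.47231181 -258.76798286  132.        ]
rack top [5.35770870e+02 2.79850089e+02 2.89319002e-01] [[-0.4, -0.2], [0.6, -0.3], [0.6, -0.0], [-0.5, 0.1], [-0.3, 0.4], [0.1, -1.0], [1.0, 0.6], [-1.3, 0.3]]
slot2 [593.27717275 296.96806523]
yel [535.1 281.3 118. ] local [-0.2  1.6] len 88.6 yaw 0.289
grn [478. 265. 118.] local [-59.6   2.3] len 89.1 yaw 0.286
```

```bash
python3 - <<'E'
from h import *
print(go(448.4,-259.8,190,-0.222,cur=(525.87,-208.17,235.1,-.2197)))
E
```

```text
[-6.44, 6.73, 4.51, -0.0, -0.0, 0.13]
```

>>> arm_command:
  steps:
    - [-6.44, 6.73, 1, 0, 0, 0.13]
    - [-6.44, 6.73, 2, 0, 0, 0.13]
    - [-6.44, 6.73, 4.51, 0, 0, 0.13]
    - [-6.44, 6.73, 4.51, 0, 0, 0.13]
    - [-6.44, 6.73, 4.51, 0, 0, 0.13]
    - [-6.44, 6.73, 4.51, 0, 0, 0.13]
    - [-6.44, 6.73, 4.51, 0, 0, 0.13]
    - [-6.44, 6.73, 4.51, 0, 0, 0.13]
  jaw: 4

```text
t: 3.33
eef_pos: [448.8, -260.9, 362.0]
tcp_rot: [3.141, -0.002, -0.223]
ft_force: [-0.7, -0.4, -0.0]
opening: 0.495
```

```bash
python3 - <<'E'
from h import *
s=state(); print(s['t'],s['eef_pos'],s['tcp_rot'],s['opening'])
m,im=snap('scene'); m2,i2=snap('wrist')
cv2.imwrite('pics/appr.png',np.vstack([im[160:360,60:460],i2[200:400,120:520]])[:,:,::-1].repeat(1,0))
E
```

```text
3.3333 [ 448.80422949 -260.8542529   362.00392775] [ 3.14105139e+00 -1.53252306e-03 -2.22986168e-01] 0.49524191372560955
```

View pics/appr.png

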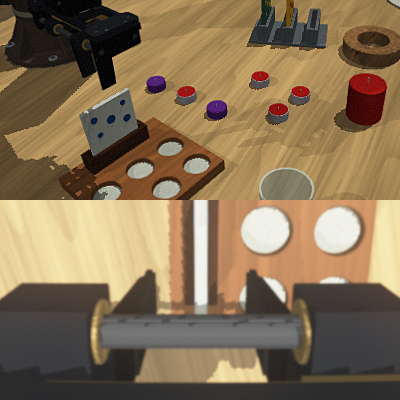

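>>> arm_command:
  steps:
    - [0, 0, 3, 0, 0, 0]
    - [0, 0, 6, 0, 0, 0]
    - [0, 0, 6.9, 0, 0, 0]
    - [0, 0, 6.9, 0, 0, 0]
    - [0, 0, 6.9, 0, 0, 0]

```text
t: 3.85
eef_pos: [448.4, -261.6, 292.6]
tcp_rot: [-3.141, 0.0, -0.224]
ft_force: [0.8, 0.3, -0.1]
opening: 0.419
```

>>> arm_command:
  steps:
    - [0, 0, 0, 0, 0, 0]
    - [0, 0, 0, 0, 0, 0]
    - [0, 0, 0, 0, 0, 0]
    - [0, 0, 0, 0, 0, 0]
    - [0, 0, 0, 0, 0, 0]
    - [0, 0, 0, 0, 0, 0]
    - [0, 0, 0, 0, 0, 0]
    - [0, 0, 0, 0, 0, 0]
  jaw: 0

```text
t: 4.52
eef_pos: [448.0, -261.5, 292.4]
tcp_rot: [3.142, -0.0, -0.224]
ft_force: [-1.2, 0.7, 5.8]
opening: 0.083
```

```bash
python3 - <<'E'
from h import *
s=state(); print(s['t'],s['eef_pos'],s['tcp_rot'],s['opening'],s['ft_force'],s['moment'])
E
```

```text
4.5167 [ 448.00744805 -261.45824248  292.42531904] [ 3.14150006e+00 -3.88659075e-04 -2.24378944e-01] 0.08278496722641979 [-1.19413033  0.67281689  5.82757299] [0.00675016 0.305889   0.00469228]
```

>>> arm_command:
  steps:
    - [0, 0, -3, 0, 0, 0]
    - [0, 0, -6, 0, 0, 0]
    - [0, 0, -9, 0, 0, 0]
    - [0, 0, -12.5, 0, 0, 0]
    - [0, 0, -12.5, 0, 0, 0]
    - [0, 0, -12.5, 0, 0, 0]
    - [0, 0, -12.5, 0, 0, 0]

```text
t: 5.1
eef_pos: [447.7, -261.3, 416.4]
tcp_rot: [-3.141, 0.001, -0.224]
ft_force: [-0.4, 0.7, -1.2]
opening: 0.084
```

```bash
python3 - <<'E'
from h import *
s=state(); p=s['eef_pos']; print(s['t'],p,s['tcp_rot'],s['opening'])
print(go(593.9,295.6,246,.287,cur=(*(p-[0,0,171.3]),s['tcp_rot'][2])))
E
```

```text
5.1 [ 447.72644492 -261.27858294  416.40986719] [-3.14118722e+00  7.22193606e-04 -2.24398560e-01] 0.08435289511691368
[1.86, -57.54, -0.09, -0.0, 0.0, -29.3]
```

>>> arm_command:
  steps:
    - [1.86, -57.54, 0, 0, 0, -29.3]
    - [1.86, -57.54, 0, 0, 0, -29.3]
    - [1.86, -57.54, 0, 0, 0, -29.3]
    - [1.86, -57.54, 0, 0, 0, -29.3]
    - [1.86, -57.54, 0, 0, 0, -29.3]
    - [1.86, -57.54, 0, 0, 0, -29.3]
    - [1.86, -57.54, 0, 0, 0, -29.3]
    - [1.86, -57.54, 0, 0, 0, -29.3]
    - [1.86, -57.54, 0, 0, 0, -29.3]
    - [1.86, -57.54, 0, 0, 0, -29.3]
    - [1.86, -57.54, 0, 0, 0, -29.3]
    - [1.86, -57.54, 0, 0, 0, -29.3]

```text
t: 6.1
eef_pos: [575.0, 224.4, 415.1]
tcp_rot: [-3.142, 0.003, 0.287]
ft_force: [0.7, -0.5, -0.3]
opening: 0.086
```

```bash
python3 - <<'E'
from h import *
s=state(); p=s['eef_pos']; print(s['t'],p,s['tcp_rot'],s['opening'])
print(go(593.9,295.6,246,.287,cur=(*(p-[0,0,171.3]),s['tcp_rot'][2])))
E
```

```text
6.1 [575.04983778 224.39722972 415.09258089] [-3.14151779e+00  3.03545552e-03  2.87127025e-01] 0.08619609013583876
[3.82, -6.29, -0.22, -0.0, -0.0, 0.01]
```

>>> arm_command:
  steps:
    - [1, -3, 0, 0, 0, 0]
    - [3, -6, 0, 0, 0, 0]
    - [3.6, -6.1, 0, 0, 0, 0]
    - [3.6, -6.1, 0, 0, 0, 0]
    - [3.6, -6.1, 0, 0, 0, 0]
    - [3.6, -6.1, 0, 0, 0, 0]
    - [3.6, -6.1, 0, 0, 0, 0]

```text
t: 6.68
eef_pos: [592.1, 289.6, 416.9]
tcp_rot: [3.141, 0.001, 0.286]
ft_force: [0.3, -0.3, -0.6]
opening: 0.088
```

```bash
python3 - <<'E'
from h import *
s=state(); p=s['eef_pos']; print(s['t'],p,s['tcp_rot'],s['opening'])
print(go(593.9,295.6,246,.287,cur=(*(p-[0,0,171.3]),s['tcp_rot'][2])))
m2,i2=snap('wrist'); m,im=snap('top')
cv2.imwrite('pics/rk.png',np.hstack([cv2.resize(i2[120:320,200:450],None,fx=1.6,fy=1.6),cv2.resize(im[200:350,100:225],None,fx=2.13,fy=2.133)[:320]])[:,:,::-1])
E
```

```text
6.6833 [592.14394905 289.61572426 416.87455592] [3.14148296e+00 7.61919226e-04 2.85622626e-01] 0.08782592845546561
[0.34, -0.52, -0.04, 0.0, 0.0, -0.08]
```

View pics/rk.png

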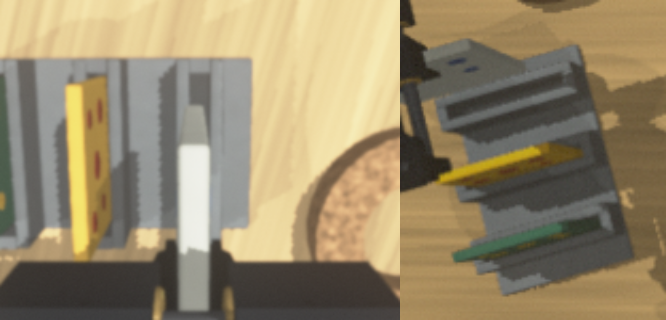

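>>> arm_command:
  steps:
    - [0.35, -0.5, 0, 0, 0, 0]
    - [0.35, -0.5, 0, 0, 0, 0]
    - [0.35, -0.5, 0, 0, 0, 0]
    - [0.35, -0.5, 0, 0, 0, 0]

```text
t: 7.12
eef_pos: [594.1, 296.7, 417.2]
tcp_rot: [-3.142, -0.0, 0.287]
ft_force: [1.0, -0.1, -0.8]
opening: 0.083
```

```bash
python3 - <<'E'
from h import *
s=state(); p=s['eef_pos']; print(s['t'],p,s['tcp_rot'])
print(go(593.9,295.6,246,.287,cur=(*(p-[0,0,171.3]),s['tcp_rot'][2])))
m,i=snap('wrist')
cv2.imwrite('pics/rk2.png',cv2.resize(i[145:215,275:365],None,fx=8,fy=8,interpolation=cv2.INTER_CUBIC)[:,:,::-1])
g=hsv(i)[...,2]
# predicted slot edges/panel edges for each row
q=[536,280,.287]
for y in (50,45,40):
    c,sn=np.cos(.287),np.sin(.287)
    P=[(q[0]+c*x-sn*y,q[1]+sn*x+c*y,50) for x in (46,54,66,74)]
    print(y,proj(m,P).round(1).tolist())
for r in (166,170,174,178): print(r,g[r,300:350].tolist())
E
```

```text
7.1167 [594.0740335  296.68318086 417.1573169 ] [-3.14153750e+00 -8.84601696e-05  2.87099525e-01]
[-0.05, 0.1, -0.01, 0.0, -0.0, 0.01]
50 [[303.7, 170.0], [312.3, 170.0], [325.2, 170.0], [333.8, 170.0]]
45 [[303.8, 175.4], [312.4, 175.4], [325.2, 175.4], [333.8, 175.4]]
40 [[303.8, 180.8], [312.4, 180.8], [325.2, 180.8], [333.8, 180.8]]
166 [160, 160, 154, 147, 135, 127, 136, 147, 152, 155, 156, 156, 152, 150, 154, 156, 157, 156, 156, 155, 155, 155, 154, 154, 154, 150, 141, 138, 146, 154, 154, 155, 158, 157, 150, 146, 152, 160, 161, 160, 160, 160, 160, 160, 159, 160, 160, 160, 160, 159]
170 [136, 126, 112, 109, 111, 114, 133, 146, 153, 154, 157, 155, 153, 150, 152, 155, 157, 154, 154, 154, 152, 153, 153, 152, 152, 148, 140, 138, 147, 152, 155, 156, 161, 163, 156, 151, 156, 158, 160, 159, 159, 159, 159, 160, 159, 161, 161, 161, 159, 159]
174 [109, 107, 108, 107, 107, 115, 133, 147, 151, 154, 157, 156, 153, 137, 118, 110, 109, 110, 110, 109, 108, 108, 110, 109, 108, 109, 112, 129, 147, 153, 155, 156, 160, 159, 155, 150, 155, 158, 161, 158, 160, 160, 160, 160, 160, 161, 159, 161, 159, 161]
178 [108, 106, 107, 106, 107, 116, 135, 148, 153, 156, 157, 156, 154, 138, 118, 108, 108, 107, 108, 108, 107, 108, 109, 109, 107, 107, 111, 128, 149, 154, 158, 159, 163, 164, 156, 151, 154, 157, 160, 160, 159, 160, 160, 159, 160, 159, 160, 159, 159, 160]
```

View pics/rk2.png

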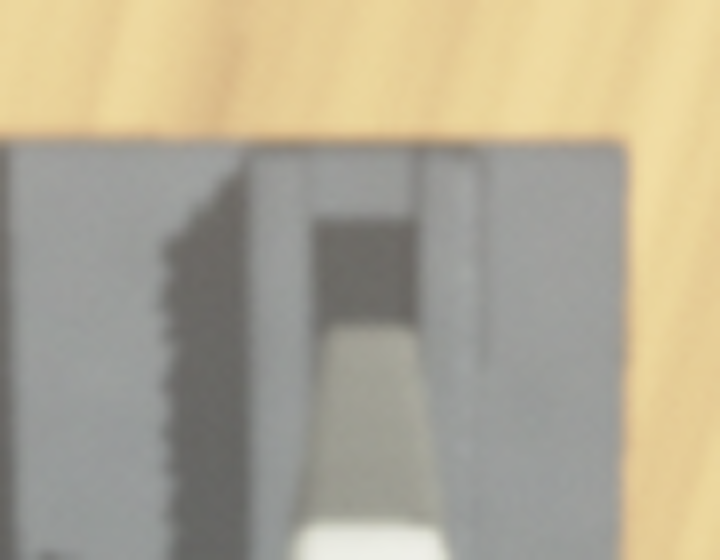

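```bash
python3 - <<'E'
from h import *
m=camera_model('wrist')
A=unproj(m,[(321,185.6),(320.4,171.9)],[147,50])[:,:2]
print(A, (rot([0,0,.287]).T[:2,:2]@(A-[594.07,296.68]).T).T)
E
```

```text
[[582.91905212 339.8508714 ]
 [581.30726882 343.63961785]] [[ 1.52580137 44.56163941]
 [ 1.05244816 48.65167385]]
```

>>> arm_command:
  steps:
    - [-0.05, 0.05, 2, 0, 0, 0]
    - [-0.05, 0.05, 5, 0, 0, 0]
    - [-0.05, 0.05, 8, 0, 0, 0]
    - [-0.05, 0.05, 8.5, 0, 0, 0]
    - [-0.05, 0.05, 9, 0, 0, 0]
    - [-0.05, 0.05, 9.6, 0, 0, 0]
    - [-0.05, 0.05, 10.2, 0, 0, 0]
    - [-0.05, 0.05, 10.8, 0, 0, 0]

```text
t: 7.83
eef_pos: [594.0, 296.2, 310.0]
tcp_rot: [-3.141, -0.002, 0.287]
ft_force: [-0.0, -0.4, -0.4]
opening: 0.082
```

```bash
python3 - <<'E'
from h import *
s=state(); print(s['t'],s['eef_pos'],s['tcp_rot'],s['ft_force'],s['moment'])
E
```

```text
7.8333 [593.96498216 296.15092564 310.04831672] [-3.14136405e+00 -2.23782957e-03  2.87079091e-01] [-0.03884474 -0.38590856 -0.39768181] [-0.01425533  0.03749163 -0.01375442]
```

>>> arm_command:
  steps:
    - [0, 0, 1, 0, 0, 0]
    - [0, 0, 2, 0, 0, 0]
    - [0, 0, 2.6, 0, 0, 0]
    - [0, 0, 3, 0, 0, 0]
    - [0, 0, 3, 0, 0, 0]
    - [0, 0, 3, 0, 0, 0]

```text
t: 8.33
eef_pos: [593.9, 296.1, 279.0]
tcp_rot: [-3.142, -0.0, 0.287]
ft_force: [0.2, -0.6, -0.8]
opening: 0.082
```

>>> arm_command:
  steps:
    - [0, 0, 0, 0, 0, 0]
    - [0, 0, 0, 0, 0, 0]
    - [0, 0, 0, 0, 0, 0]
    - [0, 0, 0, 0, 0, 0]
  jaw: 3

```text
t: 8.67
eef_pos: [593.8, 296.1, 279.2]
tcp_rot: [-3.142, -0.0, 0.287]
ft_force: [-0.7, 0.2, 0.3]
opening: 0.288
```

>>> arm_command:
  steps:
    - [0, 0, -3, 0, 0, 0]
    - [0, 0, -7, 0, 0, 0]
    - [0, 0, -10, 0, 0, 0]
    - [0, 0, -10, 0, 0, 0]
    - [0, 0, -10, 0, 0, 0]
    - [0, 0, -10, 0, 0, 0]

```text
t: 9.17
eef_pos: [593.5, 295.9, 378.4]
tcp_rot: [3.142, 0.001, 0.287]
ft_force: [-0.4, 0.6, -0.7]
opening: 0.316
```

```bash
python3 - <<'E'
from h import *
s=state(); p=s['eef_pos']; print(s['t'],p,s['tcp_rot'],s['ft_force'])
m,im=snap('top','top1')
for c,a,_ in blobs(redmask(im),150,700): print('red',c.round(1),a,unproj(m,c,18)[0,:2].round(1))
cv2.imwrite('pics/rk3.png',np.hstack([cv2.resize(im[200:350,100:225],None,fx=3,fy=3),cv2.resize(snap('scene')[1][120:220,280:400],None,fx=3,fy=4.5)])[:,:,::-1])
E
```

```text
9.1667 [593.52697772 295.92095884 378.44980362] [3.14154724e+00 8.43336026e-04 2.87018250e-01] [-0.39020311  0.57265545 -0.74834546]
red [297.9 207.5] 268 [664.2  40. ]
red [337.8 216.7] 269 [647.2 -31.9]
red [288.9 262.4] 272 [564.7  55.6]
red [353.1 327. ] 288 [450.8 -58. ]
```

View pics/rk3.png

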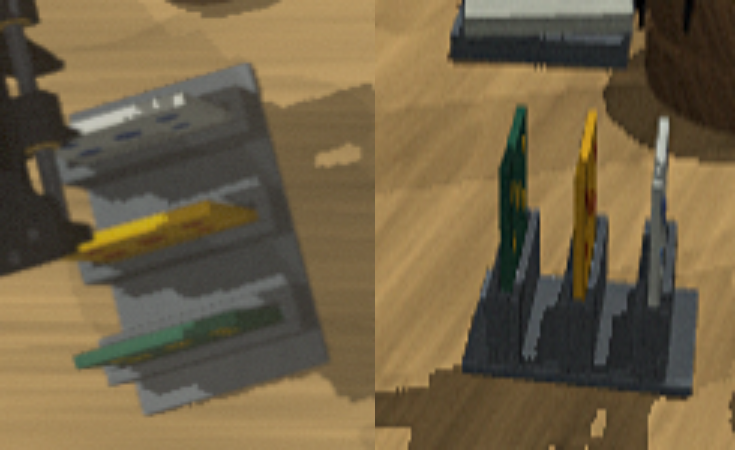

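```bash
cat >> h.py <<'E'
def nxt(*targets):
    s=state(); p=s['eef_pos']; cur=(*(p-[0,0,171.3]),s['tcp_rot'][2]); print('t',s['t'],'gp',np.round(cur,3),'open',round(s['opening']*95,1),'F',s['ft_force'].round(1))
    for t in targets: print(t,go(*t,cur=cur)); cur=t
E
python3 -c "
from h import *
nxt((451.,-59,90,-.222))"
```

```text
t 9.2667 gp [5.93654e+02 2.95974e+02 2.06321e+02 2.87000e-01] open 29.9 F [-0.6  0.1  0.9]
(451.0, -59, 90, -0.222) [-23.73, 30.01, 11.63, 0.0, -0.0, 29.16]
```

>>> arm_command:
  steps:
    - [-23.7, 30, 11.6, 0, 0, 29.16]
    - [-23.7, 30, 11.6, 0, 0, 29.16]
    - [-23.7, 30, 11.6, 0, 0, 29.16]
    - [-23.7, 30, 11.6, 0, 0, 29.16]
    - [-23.7, 30, 11.6, 0, 0, 29.16]
    - [-23.7, 30, 11.6, 0, 0, 29.16]
    - [-23.7, 30, 11.6, 0, 0, 29.16]
    - [-23.7, 30, 11.6, 0, 0, 29.16]
    - [-23.7, 30, 11.6, 0, 0, 29.16]
    - [-23.7, 30, 11.6, 0, 0, 29.16]
    - [-23.7, 30, 11.6, 0, 0, 29.16]
    - [-23.7, 30, 11.6, 0, 0, 29.16]
  jaw: 5.5

```text
t: 10.27
eef_pos: [451.1, -59.7, 262.2]
tcp_rot: [-3.141, 0.002, -0.225]
ft_force: [-0.3, 0.5, 0.4]
opening: 0.577
```

>>> arm_command:
  steps:
    - [0, 0, 0, 0, 0, 0]
    - [0, 0, 0, 0, 0, 0]
    - [0, 0, 0, 0, 0, 0]

```text
t: 10.52
eef_pos: [451.7, -57.9, 263.2]
tcp_rot: [-3.141, -0.0, -0.22]
ft_force: [-0.5, 0.6, 0.1]
opening: 0.582
```

```bash
python3 - <<'E'
from h import *
m,i=snap('wrist')
for c,a,_ in blobs(redmask(i),300,9000): print('wred',c.round(1),a,unproj(m,c,18)[0,:2].round(1))
m,im=snap('top')
for c,a,_ in blobs(redmask(im),60,700): print('red',c.round(1),a,unproj(m,c,18)[0,:2].round(1))
nxt((451.,-59,90,-.222),(451,-59,27.7,-.222))
cv2.imwrite('pics/c1.png',np.hstack([i,cv2.resize(im[190:400,270:400],None,fx=1,fy=1) if 0 else np.zeros((480,0,3),np.uint8)])[::,:,::-1])
E
```

```text
wred [487.5  30.8] 977 [575.   53.3]
wred [626.8  30.6] 1439 [657.9  38.5]
wred [617.2 156.9] 2102 [647.1 -33.7]
wred [320.4 264.9] 1872 [452.2 -61.1]
red [298.  207.7] 256 [663.9  40. ]
red [337.8 216.7] 270 [647.2 -31.8]
red [288.9 262.4] 272 [564.7  55.6]
t 10.6167 gp [ 4.51621e+02 -5.80360e+01  9.19680e+01 -2.21000e-01] open 54.5 F [ 0.5 -0.   0.4]
(451.0, -59, 90, -0.222) [-0.04, 0.11, 0.2, 0.0, -0.0, 0.08]
(451, -59, 27.7, -0.222) [0.0, -0.0, 6.23, 0.0, 0.0, 0.0]
```

View pics/c1.png

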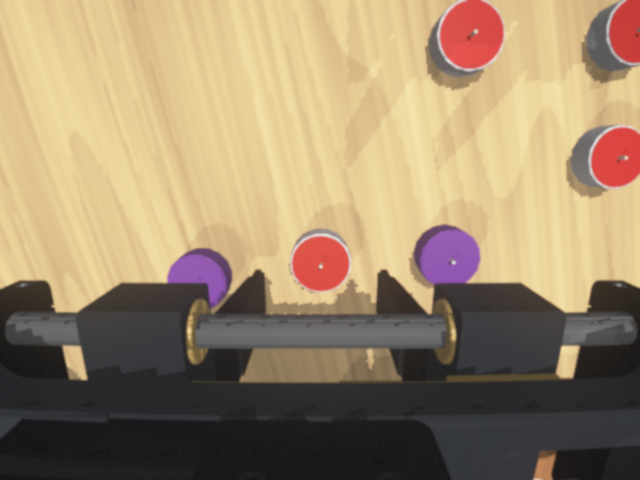

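>>> arm_command:
  steps:
    - [0.02, 0.15, 3, 0, 0, 0]
    - [0.02, 0.15, 5.5, 0, 0, 0]
    - [0.02, 0.15, 6.4, 0, 0, 0]
    - [0.02, 0.15, 6.4, 0, 0, 0]
    - [0.02, 0.15, 6.4, 0, 0, 0]

```text
t: 11.03
eef_pos: [451.4, -60.1, 199.3]
tcp_rot: [-3.141, 0.001, -0.222]
ft_force: [-0.4, 0.5, -1.2]
opening: 0.576
```

>>> arm_command:
  steps:
    - [0, 0, 0, 0, 0, 0]
    - [0, 0, 0, 0, 0, 0]
    - [0, 0, 0, 0, 0, 0]
    - [0, 0, 0, 0, 0, 0]
    - [0, 0, 0, 0, 0, 0]
    - [0, 0, 0, 0, 0, 0]
  jaw: 0

```text
t: 11.53
eef_pos: [451.4, -60.3, 200.0]
tcp_rot: [-3.142, -0.002, -0.222]
ft_force: [-1.1, 0.9, 8.0]
opening: 0.407
```

>>> arm_command:
  steps:
    - [0, 0, -3, 0, 0, 0]
    - [0, 0, -6, 0, 0, 0]
    - [0, 0, -7, 0, 0, 0]
    - [0, 0, -7, 0, 0, 0]
    - [0, 0, -7, 0, 0, 0]

```text
t: 11.95
eef_pos: [451.1, -60.2, 269.5]
tcp_rot: [3.142, -0.002, -0.222]
ft_force: [0.0, -0.1, 0.1]
opening: 0.408
```

```bash
python3 -c "
from h import *
nxt((555.9,-353.5,97,-.222))
m,i=snap('wrist')
for c,a,_ in blobs(redmask(i),300,9000): print('wred',c.round(1),a)
"
```

```text
t 11.95 gp [ 4.51113e+02 -6.02390e+01  9.82500e+01 -2.22000e-01] open 38.8 F [ 0.  -0.1  0.1]
(555.9, -353.5, 97, -0.222) [16.68, 26.3, 0.12, -0.0, -0.0, 0.0]
wred [622.2  29. ] 1825
wred [485.2  27.8] 515
wred [610.4 152.1] 2102
wred [318.  286.4] 2370
```

>>> arm_command:
  steps:
    - [16.7, 26.3, 0, 0, 0, 0]
    - [16.7, 26.3, 0, 0, 0, 0]
    - [16.7, 26.3, 0, 0, 0, 0]
    - [16.7, 26.3, 0, 0, 0, 0]
    - [16.7, 26.3, 0, 0, 0, 0]
    - [16.7, 26.3, 0, 0, 0, 0]
    - [16.7, 26.3, 0, 0, 0, 0]
    - [16.7, 26.3, 0, 0, 0, 0]
    - [16.7, 26.3, 0, 0, 0, 0]
    - [16.7, 26.3, 0, 0, 0, 0]
    - [16.7, 26.3, 0, 0, 0, 0]
    - [16.7, 26.3, 0, 0, 0, 0]

```text
t: 13.0
eef_pos: [556.1, -352.4, 268.4]
tcp_rot: [-3.141, 0.002, -0.221]
ft_force: [0.3, 0.2, -0.9]
opening: 0.407
```

```bash
python3 -c "
from h import *
nxt((555.9,-353.5,97,-.222))
"
```

```text
t 13.0 gp [ 5.56101e+02 -3.52428e+02  9.71010e+01 -2.21000e-01] open 38.7 F [ 0.3  0.2 -0.9]
(555.9, -353.5, 97, -0.222) [0.0, 0.11, 0.01, -0.0, -0.0, 0.06]
```

>>> arm_command:
  steps:
    - [0, 0.1, 2, 0, 0, 0]
    - [0, 0.1, 4, 0, 0, 0]
    - [0, 0.1, 4.1, 0, 0, 0]
    - [0, 0.1, 4.1, 0, 0, 0]
    - [0, 0.1, 4.1, 0, 0, 0]

```text
t: 13.42
eef_pos: [556.3, -354.1, 228.9]
tcp_rot: [3.141, -0.001, -0.221]
ft_force: [-0.3, -0.2, 0.1]
opening: 0.414
```

```bash
python3 - <<'E'
from h import *
nxt((555.9,-353.5,43,-.222))
m,i=snap('wrist'); s=camera_model('top')
for c,a,_ in blobs(redmask(i),300,9000): print('wred',c.round(1),a,unproj(m,c,45)[0,:2])
h=hsv(i); k=(h[...,1]<60)&(h[...,2]>120); k[300:]=0
for c,a,b in blobs(k,800,9000): print('pale',c.round(1),a,b[:4],unproj(m,c,17)[0,:2].round(1))
cv2.imwrite('pics/d1.png',np.hstack([i[60:340,150:600],cv2.resize(snap('top')[1][225:345,405:545],None,fx=2.33,fy=2.333)])[:,:,::-1])
E
```

```text
t 13.4167 gp [ 5.56324e+02 -3.54135e+02  5.76490e+01 -2.21000e-01] open 39.4 F [-0.3 -0.2  0.1]
(555.9, -353.5, 43, -0.222) [-0.06, -0.05, 1.46, 0.0, -0.0, 0.04]
wred [318.2 285.8] 2353 [ 557.83359775 -348.47456698]
pale [184.3  28.1] 4717 [142   0  86  65] [ 521.5 -216.9]
pale [320.1  27.8] 4944 [275   0  91  64] [ 585.1 -231.9]
pale [626.4  46.3] 2204 [604   0  36  92] [ 733.7 -269.9]
pale [193.6 155. ] 5566 [153 112  82  87] [ 508.8 -275.6]
pale [319.9 154.5] 5828 [278 112  85  87] [ 571.9 -289.9]
pale [200.8 264.7] 2743 [165 240  76  52] [ 495.2 -332.7]
pale [318.9 259.3] 1771 [279 240  83  60] [ 559.1 -343.9]
```

View pics/d1.png

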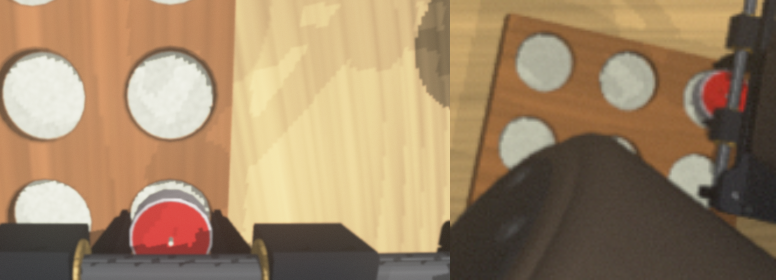

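>>> arm_command:
  steps:
    - [-0.03, 0, 0.7, 0, 0, 0]
    - [-0.03, 0, 1.4, 0, 0, 0]
    - [-0.03, 0, 1.4, 0, 0, 0]
    - [-0.03, 0, 1.4, 0, 0, 0]

```text
t: 13.85
eef_pos: [555.7, -354.5, 213.5]
tcp_rot: [-3.141, 0.001, -0.222]
ft_force: [0.9, -0.8, -0.8]
opening: 0.408
```

>>> arm_command:
  steps:
    - [0, 0, 0, 0, 0, 0]
    - [0, 0, 0, 0, 0, 0]
    - [0, 0, 0, 0, 0, 0]
    - [0, 0, 0, 0, 0, 0]
  jaw: 5.2

```text
t: 14.18
eef_pos: [555.8, -354.5, 214.3]
tcp_rot: [3.142, -0.0, -0.222]
ft_force: [-0.0, 0.3, 0.7]
opening: 0.542
```

>>> arm_command:
  steps:
    - [0, 0, -3, 0, 0, 0]
    - [0, 0, -5.5, 0, 0, 0]
    - [0, 0, -5.5, 0, 0, 0]
    - [0, 0, -5.5, 0, 0, 0]

```text
t: 14.52
eef_pos: [555.9, -354.5, 270.5]
tcp_rot: [3.14, -0.003, -0.222]
ft_force: [0.1, 0.2, -0.1]
opening: 0.545
```

```bash
python3 - <<'E'
from h import *
nxt((647.6,-33.2,90,-.222))
m,i=snap('wrist')
for c,a,_ in blobs(redmask(i),300,9000): print('wred',c.round(1),a,unproj(m,c,30)[0,:2])
m,im=snap('top')
for c,a,_ in blobs(redmask(im),60,700): print('red',c.round(1),a,unproj(m,c,18)[0,:2].round(1))
E
```

```text
t 14.5167 gp [ 5.55852e+02 -3.54547e+02  9.92450e+01 -2.22000e-01] open 51.8 F [ 0.1  0.2 -0.1]
(647.6, -33.2, 90, -0.222) [1.88, -33.37, 0.92, 0.0, -0.0, 0.0]
wred [319.1 261.2] 2165 [ 556.88864273 -354.08042907]
red [297.8 207.6] 262 [664.1  40.3]
red [337.8 216.7] 270 [647.3 -31.9]
red [288.9 262.6] 271 [564.6  55.7]
red [519.5 267. ] 286 [ 556.1 -357.4]
```

>>> arm_command:
  steps:
    - [1.8, -33.4, 0.9, 0, 0, 0]
    - [1.8, -33.4, 0.9, 0, 0, 0]
    - [1.8, -33.4, 0.9, 0, 0, 0]
    - [1.8, -33.4, 0.9, 0, 0, 0]
    - [1.8, -33.4, 0.9, 0, 0, 0]
    - [1.8, -33.4, 0.9, 0, 0, 0]
    - [1.8, -33.4, 0.9, 0, 0, 0]
    - [1.8, -33.4, 0.9, 0, 0, 0]
    - [1.8, -33.4, 0.9, 0, 0, 0]
    - [1.8, -33.4, 0.9, 0, 0, 0]
    - [1.8, -33.4, 0.9, 0, 0, 0]
    - [1.8, -33.4, 0.9, 0, 0, 0]
  jaw: 5.5

```text
t: 15.62
eef_pos: [646.6, -33.9, 259.5]
tcp_rot: [3.141, 0.001, -0.223]
ft_force: [-0.1, -0.4, 0.5]
opening: 0.577
```

```bash
python3 - <<'E'
from h import *
nxt((647.2,-33.5,28.3,-.222))
m,i=snap('wrist')
for c,a,_ in blobs(redmask(i),300,9000): print('wred',c.round(1),a,unproj(m,c,18)[0,:2])
E
```

```text
t 15.6167 gp [ 6.46581e+02 -3.38750e+01  8.82190e+01 -2.23000e-01] open 54.8 F [-0.1 -0.4  0.5]
(647.2, -33.5, 28.3, -0.222) [0.05, -0.05, 5.99, -0.0, 0.0, -0.06]
wred [320.8 274.3] 777 [645.88846239 -41.96945468]
```

```bash
python3 - <<'E'
from h import *
m,i=snap('wrist'); t,im=snap('top')
for c,a,_ in blobs(redmask(im),40,700): print('red',c.round(1),a,unproj(t,c,18)[0,:2].round(1))
cv2.imwrite('pics/e1.png',np.hstack([cv2.resize(i,(400,300)),cv2.resize(im[150:390,240:560],(400,300))])[:,:,::-1])
E
```

```text
red [519.5 266.9] 283 [ 556.2 -357.4]
```

View pics/e1.png

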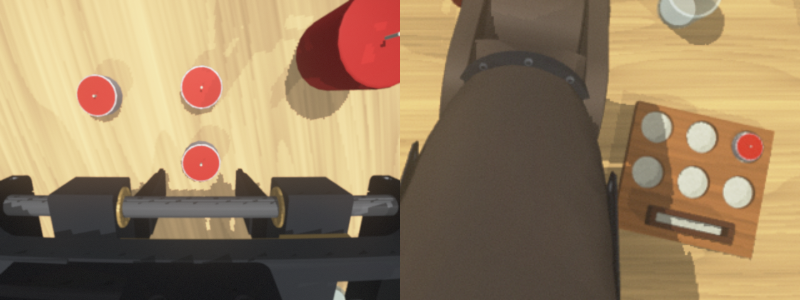

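```bash
sed -i 's/>170)&(h\[...,2\]>90)/>130)\&(h[...,2]>90)/' h.py; python3 - <<'E'
from h import *
nxt((647.2,-33.2,28.3,-.222))
m,i=snap('wrist')
for c,a,_ in blobs(redmask(i),300,9000): print('wred',c.round(1),a,unproj(m,c,18)[0,:2])
E
```

```text
t 15.7667 gp [ 6.46663e+02 -3.40820e+01  8.87180e+01 -2.24000e-01] open 54.8 F [-0.2 -0.7 -0.4]
(647.2, -33.2, 28.3, -0.222) [0.03, -0.1, 6.04, -0.0, 0.0, -0.1]
wred [321.8 139.4] 2966 [665.09152573  38.22089604]
wred [153.3 152.7] 2783 [565.90853804  53.7362054 ]
wred [321.  260.6] 2383 [648.24378925 -33.55496549]
```

>>> arm_command:
  steps:
    - [0.05, -0.1, 3, 0, 0, 0]
    - [0.05, -0.1, 5.5, 0, 0, 0]
    - [0.05, -0.1, 6.05, 0, 0, 0]
    - [0.05, -0.1, 6.05, 0, 0, 0]
    - [0.05, -0.1, 6.05, 0, 0, 0]

```text
t: 16.23
eef_pos: [647.8, -32.2, 200.3]
tcp_rot: [-3.141, -0.0, -0.222]
ft_force: [0.1, -0.5, 0.7]
opening: 0.577
```

>>> arm_command:
  steps:
    - [0, 0, 0, 0, 0, 0]
    - [0, 0, 0, 0, 0, 0]
    - [0, 0, 0, 0, 0, 0]
    - [0, 0, 0, 0, 0, 0]
    - [0, 0, 0, 0, 0, 0]
    - [0, 0, 0, 0, 0, 0]
  jaw: 0

```text
t: 16.73
eef_pos: [647.8, -31.8, 200.8]
tcp_rot: [-3.141, -0.002, -0.222]
ft_force: [-2.2, -0.3, 6.2]
opening: 0.409
```

>>> arm_command:
  steps:
    - [0, 0, -3, 0, 0, 0]
    - [0, 0, -6, 0, 0, 0]
    - [0, 0, -7, 0, 0, 0]
    - [0, 0, -7, 0, 0, 0]
    - [0, 0, -7, 0, 0, 0]

```text
t: 17.15
eef_pos: [647.3, -31.7, 269.6]
tcp_rot: [-3.141, -0.001, -0.222]
ft_force: [-0.4, 1.0, -0.9]
opening: 0.409
```

```bash
python3 -c "
from h import *
nxt((570.3,-290.1,97,-.222))
"
```

```text
t 17.15 gp [ 6.47338e+02 -3.17180e+01  9.83490e+01 -2.22000e-01] open 38.9 F [-0.4  1.  -0.9]
(570.3, -290.1, 97, -0.222) [-1.83, 26.9, 0.13, 0.0, -0.0, 0.01]
```

>>> arm_command:
  steps:
    - [-1.8, 26.8, 0, 0, 0, 0]
    - [-1.8, 26.8, 0, 0, 0, 0]
    - [-1.8, 26.8, 0, 0, 0, 0]
    - [-1.8, 26.8, 0, 0, 0, 0]
    - [-1.8, 26.8, 0, 0, 0, 0]
    - [-1.8, 26.8, 0, 0, 0, 0]
    - [-1.8, 26.8, 0, 0, 0, 0]
    - [-1.8, 26.8, 0, 0, 0, 0]
    - [-1.8, 26.8, 0, 0, 0, 0]
    - [-1.8, 26.8, 0, 0, 0, 0]
    - [-1.8, 26.8, 0, 0, 0, 0]
    - [-1.8, 26.8, 0, 0, 0, 0]

```text
t: 18.15
eef_pos: [571.5, -287.9, 269.3]
tcp_rot: [-3.141, 0.0, -0.22]
ft_force: [0.6, -0.2, -1.5]
opening: 0.411
```

>>> arm_command:
  steps:
    - [0, 0, 2, 0, 0, 0]
    - [0, 0, 4, 0, 0, 0]
    - [0, 0, 4, 0, 0, 0]
    - [0, 0, 4, 0, 0, 0]
    - [0, 0, 4, 0, 0, 0]

```text
t: 18.57
eef_pos: [571.4, -288.9, 230.4]
tcp_rot: [3.141, -0.001, -0.221]
ft_force: [0.6, 0.0, -0.1]
opening: 0.407
```

```bash
python3 - <<'E'
from h import *
nxt((570.5,-289.2,42.5,-.222))
E
```

```text
t 18.5667 gp [ 5.71434e+02 -2.88877e+02  5.91220e+01 -2.21000e-01] open 38.7 F [ 0.6  0.  -0.1]
(570.5, -289.2, 42.5, -0.222) [-0.08, 0.05, 1.66, -0.0, -0.0, 0.05]
```

>>> arm_command:
  steps:
    - [-0.07, 0.03, 0.4, 0, 0, 0]
    - [-0.07, 0.03, 1, 0, 0, 0]
    - [-0.07, 0.03, 1.6, 0, 0, 0]
    - [-0.07, 0.03, 1.6, 0, 0, 0]
    - [-0.07, 0.03, 1.6, 0, 0, 0]

```text
t: 18.98
eef_pos: [570.2, -289.4, 213.3]
tcp_rot: [-3.141, 0.0, -0.222]
ft_force: [0.4, 0.5, 0.6]
opening: 0.413
```

>>> arm_command:
  steps:
    - [0, 0, 0, 0, 0, 0]
    - [0, 0, 0, 0, 0, 0]
    - [0, 0, 0, 0, 0, 0]
    - [0, 0, 0, 0, 0, 0]
  jaw: 5.2

```text
t: 19.32
eef_pos: [570.3, -289.4, 213.7]
tcp_rot: [-3.142, -0.0, -0.222]
ft_force: [-0.3, 1.2, -0.5]
opening: 0.544
```

>>> arm_command:
  steps:
    - [0, 0, -3, 0, 0, 0]
    - [0, 0, -5.5, 0, 0, 0]
    - [0, 0, -5.5, 0, 0, 0]
    - [0, 0, -5.5, 0, 0, 0]

```text
t: 19.65
eef_pos: [570.3, -289.4, 269.9]
tcp_rot: [3.141, -0.003, -0.222]
ft_force: [-0.5, -0.4, 0.6]
opening: 0.55
```

```bash
python3 - <<'E'
from h import *
nxt((664.4,39.2,90,-.222))
m,i=snap('wrist')
for c,a,_ in blobs(redmask(i),300,9000): print('wred',c.round(1),a,unproj(m,c,30)[0,:2])
m,im=snap('top')
for c,a,_ in blobs(redmask(im),60,700): print('red',c.round(1),a,unproj(m,c,18)[0,:2].round(1),unproj(m,c,30)[0,:2].round(1))
E
```

```text
t 19.65 gp [ 5.70324e+02 -2.89439e+02  9.86250e+01 -2.22000e-01] open 52.3 F [-0.5 -0.4  0.6]
(664.4, 39.2, 90, -0.222) [1.94, -34.13, 0.86, 0.0, -0.0, 0.0]
wred [319.8 265. ] 2406 [ 571.31001934 -291.23910457]
wred [319.5 362.5] 1366 [ 555.85064553 -358.41650805]
red [297.8 207.6] 304 [663.9  40.3] [661.7  39.7]
red [482.5 257.9] 250 [ 572.6 -290.9] [ 571.7 -287.1]
red [288.9 262.5] 315 [564.7  55.7] [563.8  54.8]
```

>>> arm_command:
  steps:
    - [1.9, -34.1, 0.9, 0, 0, 0]
    - [1.9, -34.1, 0.9, 0, 0, 0]
    - [1.9, -34.1, 0.9, 0, 0, 0]
    - [1.9, -34.1, 0.9, 0, 0, 0]
    - [1.9, -34.1, 0.9, 0, 0, 0]
    - [1.9, -34.1, 0.9, 0, 0, 0]
    - [1.9, -34.1, 0.9, 0, 0, 0]
    - [1.9, -34.1, 0.9, 0, 0, 0]
    - [1.9, -34.1, 0.9, 0, 0, 0]
    - [1.9, -34.1, 0.9, 0, 0, 0]
    - [1.9, -34.1, 0.9, 0, 0, 0]
    - [1.9, -34.1, 0.9, 0, 0, 0]
  jaw: 5.5

```text
t: 20.75
eef_pos: [663.6, 37.7, 259.0]
tcp_rot: [3.141, 0.001, -0.223]
ft_force: [0.5, -0.3, 0.3]
opening: 0.584
```

>>> arm_command:
  steps:
    - [0, 0, 0, 0, 0, 0]
    - [0, 0, 0, 0, 0, 0]
    - [0, 0, 0, 0, 0, 0]

```text
t: 21.0
eef_pos: [663.8, 37.9, 259.7]
tcp_rot: [-3.142, -0.0, -0.223]
ft_force: [-0.6, -0.9, -0.9]
opening: 0.584
```

```bash
python3 - <<'E'
from h import *
nxt((664.3,38.9,28.3,-.222))
m,i=snap('wrist')
for c,a,_ in blobs(redmask(i),300,9000): print('wred',c.round(1),a,unproj(m,c,18)[0,:2])
E
```

```text
t 21.0 gp [ 6.63756e+02  3.78760e+01  8.84110e+01 -2.23000e-01] open 55.4 F [-0.6 -0.9 -0.9]
(664.3, 38.9, 28.3, -0.222) [0.03, -0.11, 6.01, 0.0, 0.0, -0.08]
wred [320.5 261. ] 2387 [665.08684928  38.30409129]
wred [163.4 266.1] 1757 [566.65960549  57.11974536]
```

>>> arm_command:
  steps:
    - [0.03, -0.05, 3, 0, 0, 0]
    - [0.03, -0.05, 5.5, 0, 0, 0]
    - [0.03, -0.05, 6, 0, 0, 0]
    - [0.03, -0.05, 6, 0, 0, 0]
    - [0.03, -0.05, 6, 0, 0, 0]

```text
t: 21.47
eef_pos: [664.5, 39.3, 200.4]
tcp_rot: [-3.141, -0.0, -0.222]
ft_force: [0.3, -0.3, 0.0]
opening: 0.58
```

>>> arm_command:
  steps:
    - [0, 0, 0, 0, 0, 0]
    - [0, 0, 0, 0, 0, 0]
    - [0, 0, 0, 0, 0, 0]
    - [0, 0, 0, 0, 0, 0]
    - [0, 0, 0, 0, 0, 0]
    - [0, 0, 0, 0, 0, 0]
  jaw: 0

```text
t: 21.97
eef_pos: [664.5, 39.5, 200.8]
tcp_rot: [-3.141, -0.002, -0.222]
ft_force: [-0.6, -0.5, 7.0]
opening: 0.408
```

>>> arm_command:
  steps:
    - [0, 0, -3, 0, 0, 0]
    - [0, 0, -6, 0, 0, 0]
    - [0, 0, -7, 0, 0, 0]
    - [0, 0, -7, 0, 0, 0]
    - [0, 0, -7, 0, 0, 0]

```text
t: 22.38
eef_pos: [664.0, 39.5, 269.6]
tcp_rot: [-3.141, -0.001, -0.222]
ft_force: [0.2, 0.0, -0.9]
opening: 0.411
```

```bash
python3 -c "
from h import *
nxt((584.9,-225.0,97,-.222))
"
```

```text
t 22.3833 gp [ 6.64022e+02  3.94990e+01  9.83000e+01 -2.22000e-01] open 39.0 F [ 0.2  0.  -0.9]
(584.9, -225.0, 97, -0.222) [-1.9, 27.54, 0.13, -0.0, -0.0, 0.0]
```

>>> arm_command:
  steps:
    - [-1.9, 27.5, 0, 0, 0, 0]
    - [-1.9, 27.5, 0, 0, 0, 0]
    - [-1.9, 27.5, 0, 0, 0, 0]
    - [-1.9, 27.5, 0, 0, 0, 0]
    - [-1.9, 27.5, 0, 0, 0, 0]
    - [-1.9, 27.5, 0, 0, 0, 0]
    - [-1.9, 27.5, 0, 0, 0, 0]
    - [-1.9, 27.5, 0, 0, 0, 0]
    - [-1.9, 27.5, 0, 0, 0, 0]
    - [-1.9, 27.5, 0, 0, 0, 0]
    - [-1.9, 27.5, 0, 0, 0, 0]
    - [-1.9, 27.5, 0, 0, 0, 0]

```text
t: 23.38
eef_pos: [585.5, -223.3, 269.2]
tcp_rot: [-3.141, 0.001, -0.22]
ft_force: [0.4, 0.5, -1.1]
opening: 0.413
```

>>> arm_command:
  steps:
    - [0, 0, 2, 0, 0, 0]
    - [0, 0, 4, 0, 0, 0]
    - [0, 0, 4, 0, 0, 0]
    - [0, 0, 4, 0, 0, 0]
    - [0, 0, 4, 0, 0, 0]

```text
t: 23.8
eef_pos: [585.6, -224.2, 230.4]
tcp_rot: [3.142, -0.001, -0.221]
ft_force: [-0.0, -0.5, 0.2]
opening: 0.408
```

```bash
python3 - <<'E'
from h import *
nxt((584.9,-225,42.5,-.222))
E
```

```text
t 23.8 gp [ 5.85596e+02 -2.24186e+02  5.90860e+01 -2.21000e-01] open 38.7 F [-0.  -0.5  0.2]
(584.9, -225, 42.5, -0.222) [-0.05, 0.09, 1.66, -0.0, -0.0, 0.05]
```

>>> arm_command:
  steps:
    - [-0.05, 0.05, 0.4, 0, 0, 0]
    - [-0.05, 0.05, 1, 0, 0, 0]
    - [-0.05, 0.05, 1.6, 0, 0, 0]
    - [-0.05, 0.05, 1.6, 0, 0, 0]
    - [-0.05, 0.05, 1.6, 0, 0, 0]

```text
t: 24.22
eef_pos: [584.5, -225.0, 213.3]
tcp_rot: [-3.141, 0.001, -0.222]
ft_force: [-0.6, -0.3, -0.6]
opening: 0.411
```

>>> arm_command:
  steps:
    - [0, 0, 0, 0, 0, 0]
    - [0, 0, 0, 0, 0, 0]
    - [0, 0, 0, 0, 0, 0]
    - [0, 0, 0, 0, 0, 0]
  jaw: 5.2

```text
t: 24.55
eef_pos: [584.6, -225.0, 213.7]
tcp_rot: [-3.142, -0.0, -0.222]
ft_force: [-0.1, 1.0, -0.5]
opening: 0.543
```

>>> arm_command:
  steps:
    - [0, 0, -3, 0, 0, 0]
    - [0, 0, -5.5, 0, 0, 0]
    - [0, 0, -5.5, 0, 0, 0]
    - [0, 0, -5.5, 0, 0, 0]

```text
t: 24.88
eef_pos: [584.7, -225.0, 269.9]
tcp_rot: [3.141, -0.003, -0.222]
ft_force: [0.8, 0.4, -0.5]
opening: 0.548
```

```bash
python3 - <<'E'
from h import *
nxt((565.3,54.5,90,-.222))
m,i=snap('wrist')
for c,a,_ in blobs(redmask(i),300,9000): print('wred',c.round(1),a,unproj(m,c,30)[0,:2])
m,im=snap('top')
for c,a,_ in blobs(redmask(im),60,700): print('red',c.round(1),a,unproj(m,c,18)[0,:2].round(1),unproj(m,c,30)[0,:2].round(1))
E
```

```text
t 24.8833 gp [ 5.84667e+02 -2.24978e+02  9.85990e+01 -2.22000e-01] open 52.1 F [ 0.8  0.4 -0.5]
(565.3, 54.5, 90, -0.222) [-8.04, -26.84, 0.86, -0.0, -0.0, 0.01]
wred [319.6 264.3] 2408 [ 585.64439101 -226.28544725]
wred [320.1 363.8] 1487 [ 570.42395326 -294.92016314]
red [440.4 249. ] 62 [ 588.6 -215.4] [ 587.4 -212.6]
red [288.9 262.4] 315 [564.8  55.8] [563.9  54.9]
```

>>> arm_command:
  steps:
    - [-8, -26.8, 0.9, 0, 0, 0]
    - [-8, -26.8, 0.9, 0, 0, 0]
    - [-8, -26.8, 0.9, 0, 0, 0]
    - [-8, -26.8, 0.9, 0, 0, 0]
    - [-8, -26.8, 0.9, 0, 0, 0]
    - [-8, -26.8, 0.9, 0, 0, 0]
    - [-8, -26.8, 0.9, 0, 0, 0]
    - [-8, -26.8, 0.9, 0, 0, 0]
    - [-8, -26.8, 0.9, 0, 0, 0]
    - [-8, -26.8, 0.9, 0, 0, 0]
    - [-8, -26.8, 0.9, 0, 0, 0]
    - [-8, -26.8, 0.9, 0, 0, 0]
  jaw: 5.5

```text
t: 25.98
eef_pos: [565.7, 52.9, 259.4]
tcp_rot: [3.142, 0.0, -0.224]
ft_force: [-0.5, -0.8, -0.6]
opening: 0.582
```

>>> arm_command:
  steps:
    - [0, 0, 0, 0, 0, 0]
    - [0, 0, 0, 0, 0, 0]
    - [0, 0, 0, 0, 0, 0]

```text
t: 26.23
eef_pos: [565.6, 53.6, 259.6]
tcp_rot: [-3.141, -0.0, -0.223]
ft_force: [-0.0, -0.2, -0.2]
opening: 0.579
```

```bash
python3 - <<'E'
from h import *
nxt((565.3,54.4,28.3,-.222))
m,i=snap('wrist')
for c,a,_ in blobs(redmask(i),300,9000): print('wred',c.round(1),a,unproj(m,c,18)[0,:2])
E
```

```text
t 26.2333 gp [ 5.6560e+02  5.3559e+01  8.8345e+01 -2.2300e-01] open 55.0 F [-0.  -0.2 -0.2]
(565.3, 54.4, 28.3, -0.222) [-0.05, -0.08, 6.0, 0.0, 0.0, -0.05]
wred [625.8 202.8] 2223 [762.60317777  48.23319404]
wred [318.8 261.8] 2399 [565.76618389  53.73088103]
```

>>> arm_command:
  steps:
    - [-0.05, -0.03, 3, 0, 0, 0]
    - [-0.05, -0.03, 5.5, 0, 0, 0]
    - [-0.05, -0.03, 6, 0, 0, 0]
    - [-0.05, -0.03, 6, 0, 0, 0]
    - [-0.05, -0.03, 6, 0, 0, 0]

```text
t: 26.7
eef_pos: [565.4, 54.4, 200.2]
tcp_rot: [-3.141, -0.0, -0.222]
ft_force: [-0.2, -0.4, 0.3]
opening: 0.581
```

>>> arm_command:
  steps:
    - [0, 0, 0, 0, 0, 0]
    - [0, 0, 0, 0, 0, 0]
    - [0, 0, 0, 0, 0, 0]
    - [0, 0, 0, 0, 0, 0]
    - [0, 0, 0, 0, 0, 0]
    - [0, 0, 0, 0, 0, 0]
  jaw: 0

```text
t: 27.2
eef_pos: [565.3, 54.5, 200.6]
tcp_rot: [-3.141, -0.002, -0.222]
ft_force: [-0.9, 0.0, 7.9]
opening: 0.407
```

>>> arm_command:
  steps:
    - [0, 0, -3, 0, 0, 0]
    - [0, 0, -6, 0, 0, 0]
    - [0, 0, -7, 0, 0, 0]
    - [0, 0, -7, 0, 0, 0]
    - [0, 0, -7, 0, 0, 0]

```text
t: 27.62
eef_pos: [564.9, 54.5, 269.7]
tcp_rot: [-3.141, -0.001, -0.222]
ft_force: [0.1, -0.5, 0.2]
opening: 0.413
```

```bash
python3 -c "
from h import *
nxt((520.5,-210.7,97,-.222))
"
```

```text
t 27.6167 gp [ 5.6490e+02  5.4475e+01  9.8384e+01 -2.2200e-01] open 39.2 F [ 0.1 -0.5  0.2]
(520.5, -210.7, 97, -0.222) [1.5, 26.84, 0.14, 0.0, -0.0, 0.01]
```

>>> arm_command:
  steps:
    - [1.5, 26.85, 0, 0, 0, 0]
    - [1.5, 26.85, 0, 0, 0, 0]
    - [1.5, 26.85, 0, 0, 0, 0]
    - [1.5, 26.85, 0, 0, 0, 0]
    - [1.5, 26.85, 0, 0, 0, 0]
    - [1.5, 26.85, 0, 0, 0, 0]
    - [1.5, 26.85, 0, 0, 0, 0]
    - [1.5, 26.85, 0, 0, 0, 0]
    - [1.5, 26.85, 0, 0, 0, 0]
    - [1.5, 26.85, 0, 0, 0, 0]
    - [1.5, 26.85, 0, 0, 0, 0]
    - [1.5, 26.85, 0, 0, 0, 0]

```text
t: 28.62
eef_pos: [520.9, -209.5, 269.3]
tcp_rot: [-3.141, 0.001, -0.22]
ft_force: [0.0, 1.1, 0.2]
opening: 0.41
```

>>> arm_command:
  steps:
    - [0, 0, 2, 0, 0, 0]
    - [0, 0, 4, 0, 0, 0]
    - [0, 0, 4, 0, 0, 0]
    - [0, 0, 4, 0, 0, 0]
    - [0, 0, 4, 0, 0, 0]

```text
t: 29.03
eef_pos: [521.0, -210.4, 230.3]
tcp_rot: [3.142, -0.001, -0.221]
ft_force: [0.4, -0.4, -0.2]
opening: 0.413
```

```bash
python3 - <<'E'
from h import *
nxt((520.5,-210.7,42.5,-.222))
E
```

```text
t 29.0333 gp [ 5.20995e+02 -2.10377e+02  5.90210e+01 -2.21000e-01] open 39.3 F [ 0.4 -0.4 -0.2]
(520.5, -210.7, 42.5, -0.222) [-0.04, 0.04, 1.65, 0.0, -0.0, 0.05]
```

Release, then raise high and head toward the rack's green panel.

>>> arm_command:
  steps:
    - [-0.04, 0.03, 0.4, 0, 0, 0]
    - [-0.04, 0.03, 1, 0, 0, 0]
    - [-0.04, 0.03, 1.6, 0, 0, 0]
    - [-0.04, 0.03, 1.6, 0, 0, 0]
    - [-0.04, 0.03, 1.6, 0, 0, 0]

```text
t: 29.45
eef_pos: [520.2, -211.0, 213.3]
tcp_rot: [-3.141, 0.001, -0.222]
ft_force: [-0.2, 0.4, -0.6]
opening: 0.412
```

>>> arm_command:
  steps:
    - [0, 0, 0, 0, 0, 0]
    - [0, 0, 0, 0, 0, 0]
    - [0, 0, 0, 0, 0, 0]
    - [0, 0, 0, 0, 0, 0]
  jaw: 5

```text
t: 29.78
eef_pos: [520.2, -211.0, 213.7]
tcp_rot: [-3.142, -0.0, -0.222]
ft_force: [-0.1, 0.6, 0.8]
opening: 0.519
```

>>> arm_command:
  steps:
    - [0, 0, -3, 0, 0, 0]
    - [0, 0, -6, 0, 0, 0]
    - [0, 0, -9, 0, 0, 0]
    - [0, 0, -12, 0, 0, 0]
    - [0, 0, -15, 0, 0, 0]
    - [0, 0, -15, 0, 0, 0]
    - [0, 0, -15, 0, 0, 0]

```text
t: 30.37
eef_pos: [520.1, -210.9, 365.1]
tcp_rot: [3.141, -0.003, -0.222]
ft_force: [-0.1, -0.4, -1.1]
opening: 0.528
```

```bash
python3 - <<'E'
from h import *
nxt((478.1,264,192,.287))
w,i=snap('wrist')
for c,a,_ in blobs(redmask(i),300,9000): print('wred',c.round(1),a,unproj(w,c,30)[0,:2])
E
```

```text
t 30.3667 gp [ 5.20056e+02 -2.10867e+02  1.93834e+02 -2.22000e-01] open 50.1 F [-0.1 -0.4 -1.1]
(478.1, 264, 192, 0.287) [-14.55, -45.4, 0.18, 0.0, 0.0, -29.16]
wred [319.1 231.6] 1215 [ 520.83551473 -211.90951168]
wred [394.4 231.5] 1205 [ 585.45727828 -226.45595532]
wred [380.8 366.2] 483 [ 549.64261128 -355.66542659]
```

>>> arm_command:
  steps:
    - [-14.5, -45.4, 0, 0, 0, -29.16]
    - [-14.5, -45.4, 0, 0, 0, -29.16]
    - [-14.5, -45.4, 0, 0, 0, -29.16]
    - [-14.5, -45.4, 0, 0, 0, -29.16]
    - [-14.5, -45.4, 0, 0, 0, -29.16]
    - [-14.5, -45.4, 0, 0, 0, -29.16]
    - [-14.5, -45.4, 0, 0, 0, -29.16]
    - [-14.5, -45.4, 0, 0, 0, -29.16]
    - [-14.5, -45.4, 0, 0, 0, -29.16]
    - [-14.5, -45.4, 0, 0, 0, -29.16]
    - [-14.5, -45.4, 0, 0, 0, -29.16]
    - [-14.5, -45.4, 0, 0, 0, -29.16]
  jaw: 4

```text
t: 31.42
eef_pos: [477.7, 267.6, 362.1]
tcp_rot: [-3.141, 0.002, 0.289]
ft_force: [0.4, 0.4, 0.8]
opening: 0.423
```

>>> arm_command:
  steps:
    - [0, 0, 0, 0, 0, 0]
    - [0, 0, 0, 0, 0, 0]
    - [0, 0, 0, 0, 0, 0]

```text
t: 31.67
eef_pos: [478.6, 263.3, 362.6]
tcp_rot: [3.141, 0.002, 0.287]
ft_force: [-0.1, -0.8, -0.8]
opening: 0.42
```

```bash
python3 - <<'E'
from h import *
nxt((478.5,264,190,.287))
t,im=snap('top'); s,sc=snap('scene'); w,i=snap('wrist')
for c,a,_ in blobs(redmask(im),60,700): print('red',c.round(1),a,unproj(t,c,30)[0,:2].round(1))
cv2.imwrite('pics/g1.png',np.vstack([np.hstack([cv2.resize(im[225:365,405:545],(300,300)),cv2.resize(sc[260:410,110:300],(380,300))]),cv2.resize(i[160:360,150:490],(680,300))[:, :680]])[:,:,::-1])
E
```

```text
t 31.6667 gp [4.78639e+02 2.63329e+02 1.91269e+02 2.87000e-01] open 39.9 F [-0.1 -0.8 -0.8]
(478.5, 264, 190, 0.287) [0.01, -0.07, 0.13, 0.0, -0.0, 0.0]
red [447.3 250.7] 320 [ 584.5 -224.9]
red [484.2 258.8] 319 [ 570. -290.]
red [519.5 266.9] 318 [ 555.5 -352.7]
red [440.  287.6] 324 [ 519.5 -210.2]
```

View pics/g1.png

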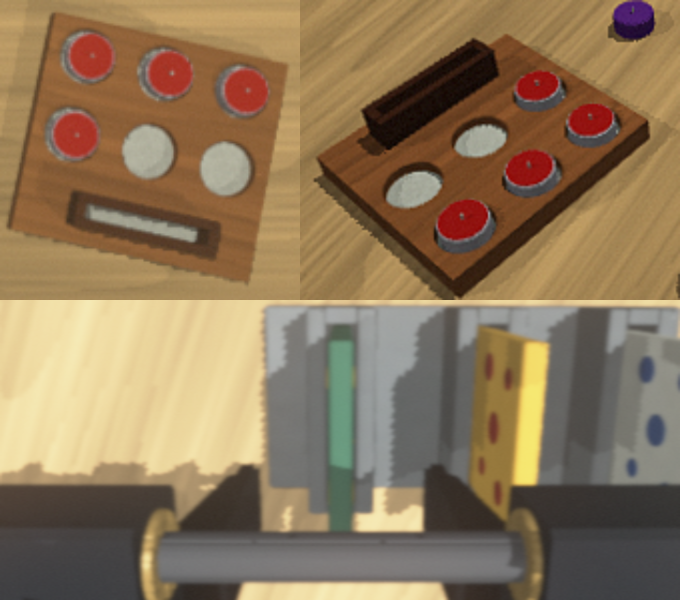

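All four tea lights sit flat, and green is centred between the fingers. Next: grip and lift it.

>>> arm_command:
  steps:
    - [0, -0.05, 3, 0, 0, 0]
    - [0, -0.05, 6, 0, 0, 0]
    - [0, -0.05, 8.4, 0, 0, 0]
    - [0, -0.05, 8.4, 0, 0, 0]
    - [0, -0.05, 8.4, 0, 0, 0]
    - [0, -0.05, 8.4, 0, 0, 0]

```text
t: 32.32
eef_pos: [479.1, 264.0, 280.9]
tcp_rot: [-3.141, -0.001, 0.286]
ft_force: [-0.8, 0.0, -0.5]
opening: 0.42
```

>>> arm_command:
  steps:
    - [0, 0, 0, 0, 0, 0]
    - [0, 0, 0, 0, 0, 0]
    - [0, 0, 0, 0, 0, 0]
    - [0, 0, 0, 0, 0, 0]
    - [0, 0, 0, 0, 0, 0]
    - [0, 0, 0, 0, 0, 0]
    - [0, 0, 0, 0, 0, 0]
    - [0, 0, 0, 0, 0, 0]
  jaw: 0

```text
t: 32.98
eef_pos: [478.6, 264.4, 279.9]
tcp_rot: [-3.141, -0.001, 0.287]
ft_force: [0.0, 0.7, 4.4]
opening: 0.083
```

>>> arm_command:
  steps:
    - [0, 0, -2.5, 0, 0, 0]
    - [0, 0, -5, 0, 0, 0]
    - [0, 0, -8, 0, 0, 0]
    - [0, 0, -11, 0, 0, 0]
    - [0, 0, -14, 0, 0, 0]
    - [0, 0, -14, 0, 0, 0]
    - [0, 0, -14, 0, 0, 0]
    - [0, 0, -14, 0, 0, 0]

```text
t: 33.65
eef_pos: [478.3, 264.2, 418.8]
tcp_rot: [3.142, 0.001, 0.287]
ft_force: [0.5, -0.7, -0.9]
opening: 0.08
```

```bash
python3 - <<'E'
from h import *
nxt((448.2,-261.6,246,-.222))
E
```

```text
t 33.65 gp [4.78302e+02 2.64189e+02 2.47455e+02 2.87000e-01] open 7.6 F [ 0.5 -0.7 -0.9]
(448.2, -261.6, 246, -0.222) [-17.77, 49.58, 0.15, 0.0, -0.0, 29.16]
```

>>> arm_command:
  steps:
    - [-17.8, 49.6, 0.1, 0, 0, 29.16]
    - [-17.8, 49.6, 0.1, 0, 0, 29.16]
    - [-17.8, 49.6, 0.1, 0, 0, 29.16]
    - [-17.8, 49.6, 0.1, 0, 0, 29.16]
    - [-17.8, 49.6, 0.1, 0, 0, 29.16]
    - [-17.8, 49.6, 0.1, 0, 0, 29.16]
    - [-17.8, 49.6, 0.1, 0, 0, 29.16]
    - [-17.8, 49.6, 0.1, 0, 0, 29.16]
    - [-17.8, 49.6, 0.1, 0, 0, 29.16]
    - [-17.8, 49.6, 0.1, 0, 0, 29.16]
    - [-17.8, 49.6, 0.1, 0, 0, 29.16]
    - [-17.8, 49.6, 0.1, 0, 0, 29.16]

```text
t: 34.65
eef_pos: [449.1, -237.0, 417.1]
tcp_rot: [-3.14, 0.003, -0.222]
ft_force: [0.7, 0.6, -0.9]
opening: 0.084
```

>>> arm_command:
  steps:
    - [0, 0, 0, 0, 0, 0]
    - [0, 0, 0, 0, 0, 0]
    - [0, 0, 0, 0, 0, 0]

```text
t: 34.9
eef_pos: [449.6, -234.8, 417.3]
tcp_rot: [-3.14, 0.003, -0.223]
ft_force: [-0.5, 0.5, 0.5]
opening: 0.081
```

```bash
python3 - <<'E'
from h import *
nxt((448.2,-261.6,182,-.222))
E
```

```text
t 34.9 gp [ 4.49609e+02 -2.34816e+02  2.45976e+02 -2.23000e-01] open 7.7 F [-0.5  0.5  0.5]
(448.2, -261.6, 182, -0.222) [0.45, 2.64, 6.4, 0.0, 0.0, -0.05]
```

>>> arm_command:
  steps:
    - [0.45, 2.64, 0, 0, 0, 0]
    - [0.45, 2.64, 3, 0, 0, 0]
    - [0.45, 2.64, 6.4, 0, 0, 0]
    - [0.45, 2.64, 6.4, 0, 0, 0]
    - [0.45, 2.64, 6.4, 0, 0, 0]
    - [0.45, 2.64, 6.4, 0, 0, 0]

```text
t: 35.4
eef_pos: [448.9, -260.9, 355.8]
tcp_rot: [3.141, -0.001, -0.221]
ft_force: [-0.2, 0.5, -0.3]
opening: 0.082
```

```bash
python3 - <<'E'
from h import *
nxt((448.2,-261.6,122.6,-.222))
w,i=snap('wrist')
cv2.imwrite('pics/g2.png',cv2.resize(i[150:290,230:410],None,fx=4.4,fy=4.25,interpolation=cv2.INTER_CUBIC)[:,:,::-1])
q=[505.8,-274.6,-.222]; c,s=np.cos(q[2]),np.sin(q[2])
for x,y in [(-65,50),(-53,50),(-73,58),(-45,58)]: print(x,y,proj(w,[(q[0]+c*x-s*y,q[1]+s*x+c*y,52)]).round(1))
E
```

```text
t 35.4 gp [ 4.48922e+02 -2.60934e+02  1.84497e+02 -2.21000e-01] open 7.8 F [-0.2  0.5 -0.3]
(448.2, -261.6, 122.6, -0.222) [-0.06, 0.08, 6.19, 0.0, -0.0, 0.08]
-65 50 [[310.3 176.4]]
-53 50 [[326.  176.4]]
-73 58 [[299.6 165.7]]
-45 58 [[336.6 165.8]]
```

View pics/g2.png

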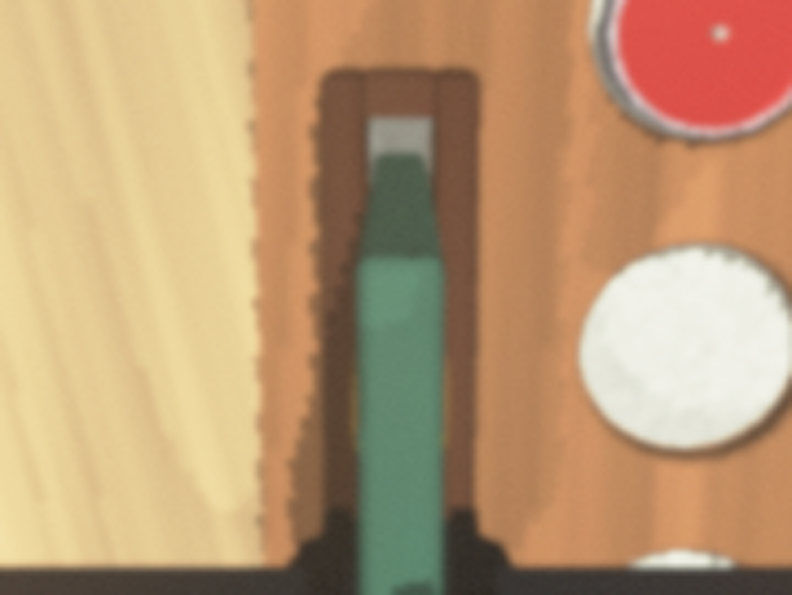

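```bash
python3 - <<'E'
from h import *
w=camera_model('wrist')
A=unproj(w,[(321,186),(321,177.7)],[184.5-100.6,52])[:,:2]
print((rot([0,0,-.222]).T[:2,:2]@(A-[448.92,-260.93]).T).T)
E
```

```text
[[ 1.95300881 44.44613054]
 [ 2.03477178 47.8702577 ]]
```

>>> arm_command:
  steps:
    - [0, 0.15, 1, 0, 0, 0]
    - [0, 0.15, 2.2, 0, 0, 0]
    - [0, 0.15, 3, 0, 0, 0]
    - [0, 0.15, 3.6, 0, 0, 0]
    - [0, 0.15, 4.2, 0, 0, 0]
    - [0, 0.15, 4.2, 0, 0, 0]

```text
t: 35.95
eef_pos: [448.0, -263.0, 311.8]
tcp_rot: [-3.141, 0.001, -0.222]
ft_force: [-0.3, 0.2, -0.2]
opening: 0.081
```

```bash
python3 - <<'E'
from h import *
nxt((448.2,-262,122.6,-.222))
E
```

```text
t 35.95 gp [ 4.47953e+02 -2.63039e+02  1.40468e+02 -2.22000e-01] open 7.7 F [-0.3  0.2 -0.2]
(448.2, -262, 122.6, -0.222) [0.0, -0.11, 1.79, -0.0, 0.0, -0.0]
```

>>> arm_command:
  steps:
    - [0, 0, 0.8, 0, 0, 0]
    - [0, 0, 1.5, 0, 0, 0]
    - [0, 0, 1.75, 0, 0, 0]
    - [0, 0, 1.75, 0, 0, 0]
    - [0, 0, 1.75, 0, 0, 0]

```text
t: 36.37
eef_pos: [448.1, -263.1, 295.0]
tcp_rot: [-3.141, 0.0, -0.222]
ft_force: [-0.2, -0.4, -0.1]
opening: 0.082
```

>>> arm_command:
  steps:
    - [0, 0, 0, 0, 0, 0]
    - [0, 0, 0, 0, 0, 0]
    - [0, 0, 0, 0, 0, 0]
    - [0, 0, 0, 0, 0, 0]
  jaw: 3

```text
t: 36.7
eef_pos: [448.0, -263.1, 295.4]
tcp_rot: [3.141, -0.0, -0.222]
ft_force: [0.5, 1.2, 0.0]
opening: 0.292
```

>>> arm_command:
  steps:
    - [0, 0, -3, 0, 0, 0]
    - [0, 0, -7, 0, 0, 0]
    - [0, 0, -10, 0, 0, 0]
    - [0, 0, -12, 0, 0, 0]
    - [0, -25, -12, 0, 0, 0]
    - [0, -25, -12, 0, 0, 0]
    - [0, -25, -12, 0, 0, 0]
    - [0, -25, -12, 0, 0, 0]
    - [0, -25, -12, 0, 0, 0]
    - [0, -25, -12, 0, 0, 0]
    - [0, -25, -12, 0, 0, 0]
    - [0, -25, -12, 0, 0, 0]

```text
t: 37.7
eef_pos: [503.1, -17.3, 415.3]
tcp_rot: [-3.142, -0.0, -0.218]
ft_force: [-0.8, -0.0, -1.0]
opening: 0.317
```

```bash
python3 - <<'E'
from h import *
nxt()
t,im=snap('top'); s,sc=snap('scene')
cv2.imwrite('pics/f.png',np.hstack([im[100:400,80:560][:, 280:],cv2.resize(sc[100:440,90:560],(550,398))[:300]])[:,:,::-1]) if 0 else cv2.imwrite('pics/f.png',np.vstack([np.hstack([cv2.resize(im[220:370,400:550],(320,300)),cv2.resize(im[200:350,100:260],(320,300))]),cv2.resize(sc[130:410,60:480],(640,300))])[:,:,::-1])
E
```

```text
t 37.7 gp [ 5.03124e+02 -1.72720e+01  2.43968e+02 -2.18000e-01] open 30.1 F [-0.8 -0.  -1. ]
```

View pics/f.png

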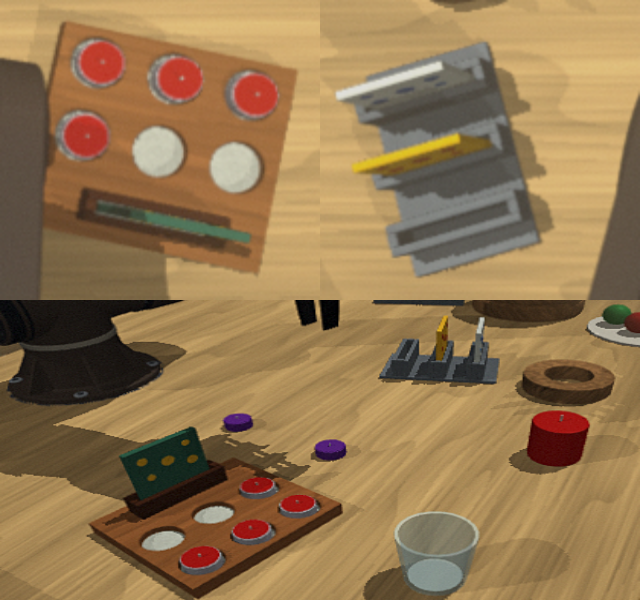

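```bash
python3 -c "
from cell import *
print(job_done())"
```

```text
the job is handed in; nothing more can be done
None
```

The changeover is done and handed in after about 38 s of robot time. I did it in the order asked:

1. **White panel:** moved from the stand's slot into the rack's empty slot. It stands at the same height as its neighbours.
2. **Tea lights:** there were four red ones, and each went into a pocket of its own (all three far pockets plus one near pocket). None was knocked aside during the run, and I left the two purple look-alikes alone.
3. **Green panel:** lifted out of the rack and stood in the stand's slot only after all four lights were in.

**Last checks:**
- **Lights:** in the top and scene pictures all four sit flat, red side up.
- **Green panel:** it stands upright. I estimate it is within about 1–2 mm of the slot's middle, with its bottom about 1 mm above the slot floor at release before it settled.
- **Bystanders:** yellow is still in its rack slot. The pillar, wreath and glass look untouched.
- **Forces:** the highest wrist force I read was about 8 N, well under the limit.

**Disagreement:** the three cameras differed by about 2 mm in position. I worked from their averages and fine-aligned both panels over their slots by the wrist camera. No check failed.

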